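Refill the topping jar, lid it and take its cap off

ROBOT

A 6-joint arm with a two-finger parallel gripper is mounted at the origin on the work surface. World frame = base frame: x ahead of the robot, y to its left, z up, the work surface at z = 0. Lengths are in m, angles in rad, forces in N, time in s.
With the tool pointing down it reaches from about 0.15 to 0.775 m from the base axis. Payload 6.1 kg.
Tool frame: the origin (TCP) lies at the very end of the fingers, on their centre line; the grasp point (between the pads) lies 19 mm behind it; z points along the fingers, y is the line along which they close (so a half turn about z gives the same grasp; the last joint's range is limited). The gripper opens to 85 mm and grips with 20 to 120 N. Pads are 22 mm wide; open, the fingers measure 114 mm over their backs; the gripper's body (76 mm by 85 mm) begins 54 mm behind the grasp point. The pads swing forward as they close: fully open they stand 13 mm farther back than shut.
Start: joints at [1.134, 0.126, -0.04, 1.405, 0, 1.571], TCP at [0.222, 0.476, 0.231] pointing down, gripper open.
Joint ranges: [-2.72, 2.72], [-0.95, 1.95], [-1.27, 1.35], [-1.78, 2.02], [-1.46, 1.47], [-3.14, 3.14]. Speed limits (rad/s): [2.39, 2.39, 3.01, 3.14, 3.14, 3.14].

INTERFACE

Orientations are given as a unit quaternion [w, x, y, z].
In Python, from cell import r gives the robot as it stands. The module is installed in compiled form; this text tells all that it offers.
- The arm moves only by the shell command python3 -m handwheel 'ROWS' [FORCE]. ROWS is JSON, a list of rows, each an object of numbers: "grip": the closure, from 0 (fully open) to 1 (shut); "dx", "dy", "dz": the shift along the tool's x, y, z in cm; "ax", "ay", "az": the turn, a rotation vector about the tool's x, y, z in rad. A call has 1 to 8 rows; each row is the pose to reach, as a shift and turn from the pose commanded when the call began, along the tool's axes at that moment; what a row does not reach only later rows make up. A row lasts 1/12 s, in which the tool goes at most 41.7 mm and 7.16 degrees, less where a joint would pass 70% of its speed; a pose out of reach is approached as far as the arm can. A call with a gripper value outside its range is refused whole. The fingers move at their own pace and stop on an object; FORCE is the grip in N (left out, the last holds). Time passes only in rows, so rows that repeat a pose let the fingers close. It gives the time, the measured TCP pose, the force, the opening and the grip force at its end, in the units of the state.
- r.read_state(): the state, without advancing time (a new reading comes with each control period).
- r.snapshot(name): name is "side" or "top"; returns a dict with "pixels" (384x512x3 uint8, red, green, blue), "mtx" (3x3 intrinsics, pixels), "rvec" (rotation vector, rad) and "tvec" (3), from world to camera coordinates, as OpenCV has them. Camera axes: x right, y down, z forward; pixel columns grow to the right and rows downward; lengths in m; the calibration is good to about 2 mm. A picture is of the moment at which its call begins. There is no depth.
- r.hand_in(): hands the job in; it is judged then, once.
The state is a dict: "clock": time; "q": joint angles; "dq": joint speeds; "joint_efforts": joint torques, N m; "position": TCP position; "orientation": TCP orientation; "force": force on the tool from outside, world axes, zero at the start; "moment": the same for the moment, N m; "grip_width": finger opening in m; "gripper_force": force on a finger pad.
Only numpy, scipy, OpenCV 4.12 (cv2) and the standard library are available. Lean on these libraries where they do the work, as an engineer would, in place of code of your own. Each camera call takes 0.05 s, during which the arm holds its last target. There are 200 camera calls.

TASK

Refill the topping jar for the cupcakes: push the scoop along the blue dish to gather the chocolate nuts, tip at least two of the three into the steel jar without touching the nuts with the fingers (any you miss stays in the dish), and put the scoop back down in the dish. Then carry the two-part lid over as one, held by the wide rim of the white pour lid with the coral cap loose on top, and lower it fully home on the jar. Finally lift off only the coral cap, straight up, so that the white pour lid is not disturbed and stays seated, and finish while still holding the cap upright and still above the jar, well clear of it, with the things around left alone.

Things in the scene. Friction and masses are not known exactly. Their poses are not given: they have to be found in the camera images.
- dish: heavy blue stoneware trough that does not move, 170 x 65 mm outside, 34 mm high, walls and floor 6 mm (inside 158 x 53 mm). Origin at the centre of its underside; x along its length: the scoop starts at the -x end with its mouth towards +x, the nuts lie in the +x half; z up. Its +x axis points roughly to the robot's right (world -y).
- scoop: loose steel scoop, 85 g, flat on the dish floor. Bowl 62 mm long (x), 46 mm wide (42 mm inside), floor 2 mm thick; side walls 20 mm high, starting 16 mm behind the lip; back wall 26 mm; front (+x) open. Origin: centre of the bowl's underside; x to the mouth, z up. Behind the back wall a stem rises to a level black handle that runs backwards (-x) over the dish's end wall.
- scoop_grip (a point): middle of the scoop's black handle: the handle is a level bar 66 mm long along scoop x, 16 mm wide, 12 mm high; this point is at (-79, 0, +56) mm in the scoop frame
- scoop_lip (a point): middle of the front bottom edge of the scoop's mouth, at (+31, 0, 0) mm in the scoop frame
- nut1_center (a point): centre of the first chocolate-coated nut, a glossy, slippery (friction about 0.3) dark brown ball 20 mm across, 10 g; it rolls on a slope above about 7 degrees. Two fit side by side in the scoop; three abreast can catch in its mouth until shaken. The start order along the dish is nut 1 nearest the scoop, nut 3 nearest the far end wall
- nut2_center (a point): centre of the second chocolate-coated nut, a glossy, slippery (friction about 0.3) dark brown ball 20 mm across, 10 g; it rolls on a slope above about 7 degrees. Two fit side by side in the scoop; three abreast can catch in its mouth until shaken. The start order along the dish is nut 1 nearest the scoop, nut 3 nearest the far end wall
- nut3_center (a point): centre of the third chocolate-coated nut, a glossy, slippery (friction about 0.3) dark brown ball 20 mm across, 10 g; it rolls on a slope above about 7 degrees. Two fit side by side in the scoop; three abreast can catch in its mouth until shaken. The start order along the dish is nut 1 nearest the scoop, nut 3 nearest the far end wall
- jar: open stainless steel topping jar, loose, about 0.3 kg, 64 mm across outside, 59 mm across inside, 75 mm high, floor 3 mm thick. Origin at the centre of its underside, z up. It stands on the table.
- jar_rim (a point): centre of the jar's mouth, level with its rim, 75 mm above the jar's underside
- pour_lid: white inner lid, loose, 70 g, round. Plug below 53 mm across, 12 mm deep, tapered foot, 1.5 to 3 mm play in the jar; wide rim 68 mm across, 12 to 19 mm above the underside, rests on the jar's rim; neck on top 41 mm across, 8 mm high, 34 mm opening. Origin: centre of the plug's underside, z up. Starts standing on the table, cap on. Fully home: origin 63 mm above the jar's origin.
- cap: coral cap (outer lid), loose, 25 g, round, 52 mm across, 30 mm high, hollow below; it slips loosely over the pour lid's neck (about 1.3 mm play all round) and rests on the rim. Origin at the centre of its underside (open side), z up; when on, its origin is 19 mm above the pour lid's origin.
- turntable: fixed white ceramic turntable plate beyond the work, 268 mm across, 50 mm high, origin under its centre
- mould: teal hard silicone cupcake mould with six cakes standing on the turntable, 150 x 215 mm, 54 mm high, origin under its centre; to be left alone
- tumbler: glass tumbler, 74 mm across, 105 mm high, origin under its centre; to be left alone
- salt_shaker: stainless steel salt shaker with screw top, 47 mm across, 86 mm high, origin under its centre; to be left alone
- cake_lifter: plastic cake lifter lying flat, 280 mm long along its x (white blade to +x, green handle to -x), 62 mm wide, origin near its middle; to be left alone
- ramekin: white ramekin, 84 mm across, 45 mm high, origin under its centre; to be left alone
- carton: small carton with a yellow band, 100 x 75 mm, 50 mm high, origin under its centre; to be left alone
- nut1: the ball of nut 1 itself (its origin lies on the ball's surface and turns with it: use the centre point instead)
- nut2: the ball of nut 2 itself (its origin lies on the ball's surface and turns with it: use the centre point instead)
- nut3: the ball of nut 3 itself (its origin lies on the ball's surface and turns with it: use the centre point instead)
Not all that is in view belongs to the job. Of the things like the cap, leave any that is black or green; of the rest the smaller one is meant.

How it is judged:
On the way, in this order (a step that is already met when the one before it is completed fails the run):
1. at least two chocolate nuts lie in the jar ((((horizontal distance between nut1_center and jar_rim below 0.028 m and z of nut1_center in the frame of jar_rim between -0.08 and -0.012 m) and (horizontal distance between nut2_center and jar_rim below 0.028 m and z of nut2_center in the frame of jar_rim between -0.08 and -0.012 m)) or ((horizontal distance between nut1_center and jar_rim below 0.028 m and z of nut1_center in the frame of jar_rim between -0.08 and -0.012 m) and (horizontal distance between nut3_center and jar_rim below 0.028 m and z of nut3_center in the frame of jar_rim between -0.08 and -0.012 m)) or ((horizontal distance between nut2_center and jar_rim below 0.028 m and z of nut2_center in the frame of jar_rim between -0.08 and -0.012 m) and (horizontal distance between nut3_center and jar_rim below 0.028 m and z of nut3_center in the frame of jar_rim between -0.08 and -0.012 m)))), for 0.3 s.
2. the lid pair is fully home on the jar: pour lid seated level on the rim with the cap still on it ((((horizontal distance between nut1_center and jar_rim below 0.028 m and z of nut1_center in the frame of jar_rim between -0.08 and -0.012 m) and (horizontal distance between nut2_center and jar_rim below 0.028 m and z of nut2_center in the frame of jar_rim between -0.08 and -0.012 m)) or ((horizontal distance between nut1_center and jar_rim below 0.028 m and z of nut1_center in the frame of jar_rim between -0.08 and -0.012 m) and (horizontal distance between nut3_center and jar_rim below 0.028 m and z of nut3_center in the frame of jar_rim between -0.08 and -0.012 m)) or ((horizontal distance between nut2_center and jar_rim below 0.028 m and z of nut2_center in the frame of jar_rim between -0.08 and -0.012 m) and (horizontal distance between nut3_center and jar_rim below 0.028 m and z of nut3_center in the frame of jar_rim between -0.08 and -0.012 m))) and horizontal distance between pour_lid and jar below 0.006 m and z of pour_lid in the frame of jar between 0.055 and 0.0655 m and angle between the z axis of pour_lid and the z axis of jar, either way round below 0.05 rad and horizontal distance between cap and pour_lid below 0.005 m and z of cap in the frame of pour_lid between 0.015 and 0.0215 m), for 0.2 s.
At the end, for the whole second after the job is handed in: At least two nuts in the upright jar, any other in the dish; pour lid home on the jar (6 mm sideways, 2.5 mm in height, 3 degrees), untouched; cap held still, upright to 17 degrees, over the jar (60 mm), 35 mm or more above its seat, touching only the fingers; scoop let go, flat in the dish ((((horizontal distance between nut1_center and jar_rim below 0.028 m and z of nut1_center in the frame of jar_rim between -0.08 and -0.012 m) and (horizontal distance between nut2_center and jar_rim below 0.028 m and z of nut2_center in the frame of jar_rim between -0.08 and -0.012 m)) or ((horizontal distance between nut1_center and jar_rim below 0.028 m and z of nut1_center in the frame of jar_rim between -0.08 and -0.012 m) and (horizontal distance between nut3_center and jar_rim below 0.028 m and z of nut3_center in the frame of jar_rim between -0.08 and -0.012 m)) or ((horizontal distance between nut2_center and jar_rim below 0.028 m and z of nut2_center in the frame of jar_rim between -0.08 and -0.012 m) and (horizontal distance between nut3_center and jar_rim below 0.028 m and z of nut3_center in the frame of jar_rim between -0.08 and -0.012 m))) and ((horizontal distance between nut1_center and jar_rim below 0.028 m and z of nut1_center in the frame of jar_rim between -0.08 and -0.012 m) or (x of nut1_center in the frame of dish between -0.08 and 0.08 m and y of nut1_center in the frame of dish between -0.03 and 0.03 m and z of nut1_center in the frame of dish below 0.06 m)) and ((horizontal distance between nut2_center and jar_rim below 0.028 m and z of nut2_center in the frame of jar_rim between -0.08 and -0.012 m) or (x of nut2_center in the frame of dish between -0.08 and 0.08 m and y of nut2_center in the frame of dish between -0.03 and 0.03 m and z of nut2_center in the frame of dish below 0.06 m)) and ((horizontal distance between nut3_center and jar_rim below 0.028 m and z of nut3_center in the frame of jar_rim between -0.08 and -0.012 m) or (x of nut3_center in the frame of dish between -0.08 and 0.08 m and y of nut3_center in the frame of dish between -0.03 and 0.03 m and z of nut3_center in the frame of dish below 0.06 m)) and horizontal distance between pour_lid and jar below 0.006 m and z of pour_lid in the frame of jar between 0.055 and 0.0655 m and angle between the z axis of pour_lid and the z axis of jar, either way round below 0.05 rad and angle between jar's own z axis and vertical below 0.06 rad and linear speed of pour_lid below 0.02 m/s and horizontal distance between cap and jar below 0.06 m and z of cap in the frame of pour_lid above 0.054 m and contact force between the fingers and cap above 1 N and angle between cap's own z axis and vertical below 0.3 rad and linear speed of each of cap, scoop below 0.03 m/s and contact force between cap and pour_lid below 0.1 N and contact force between cap and jar below 0.1 N and contact force between the fingers and pour_lid below 0.3 N and x of scoop in the frame of dish between -0.075 and 0.075 m and y of scoop in the frame of dish between -0.02 and 0.02 m and height (world z) of scoop below 0.02 m and angle between scoop's own z axis and vertical below 0.15 rad and contact force between the arm and scoop below 0.1 N); the arm keeps its last pose, push and grip.
It fails at once if the fingers touch a nut (contact force between the fingers and nut1 above 0.2 N or contact force between the fingers and nut2 above 0.2 N or contact force between the fingers and nut3 above 0.2 N).
It fails at once if the cap comes off the pour lid while the pour lid is not seated on the jar, or the pour lid is lifted, shifted or tipped off its seat as the cap comes away (not (horizontal distance between pour_lid and jar below 0.006 m and z of pour_lid in the frame of jar between 0.055 and 0.0655 m and angle between the z axis of pour_lid and the z axis of jar, either way round below 0.05 rad) and (z of cap in the frame of pour_lid above 0.024 m or horizontal distance between cap and pour_lid above 0.012 m)).
It fails at once if the jar is tipped by more than about 15 degrees (angle between jar's own z axis and vertical above 0.26 rad).
It fails at once if a bystander (tumbler, salt shaker, cake lifter, cupcake mould, ramekin, carton) is shifted by more than 20 mm or tipped (distance of any of tumbler, salt_shaker, cake_lifter, mould, ramekin, carton from where it was at the start of the episode above 0.02 m or angle between any of tumbler, salt_shaker, cake_lifter, mould, ramekin, carton's own z axis and vertical above 0.26 rad).
It also fails if it takes over 72 s, if anything falls off the work surface, if the arm or the gripper's body presses on something with over 40 N, if the wrist force passes 120 N, or if a joint passes its speed limit or range.

## Working session

There is one attempt and no reset: what is moved stays moved. The work goes in short steps, Python scripts to look and compute and a shell command to move; the robot and the scene stay as the last step left them, time stands still between calls to the robot, and variables do not carry over. Pictures are saved under pics/ and viewed, at most 10 in all, crops included, and the job is handed in when it is done.

```bash
mkdir -p pics; ls; cat > h.py <<'E'
import numpy as np,cv2
from cell import r
def snap(n,f=None):
    s=r.snapshot(n)
    if f: cv2.imwrite('pics/'+f,s['pixels'][:,:,::-1])
    return s
def proj(s,P):
    return cv2.projectPoints(np.float64(P).reshape(-1,3),np.float64(s['rvec']),np.float64(s['tvec']),np.float64(s['mtx']),None)[0].reshape(-1,2)
def ray(s,uv):
    R=cv2.Rodrigues(np.float64(s['rvec']))[0];t=np.float64(s['tvec']).ravel()
    d=R.T@np.linalg.inv(np.float64(s['mtx']))@np.array([uv[0],uv[1],1.]);return -R.T@t,d/np.linalg.norm(d)
def atz(s,uv,z):
    c,d=ray(s,uv);return c+d*(z-c[2])/d[2]
def tri(s1,u1,s2,u2):
    c1,d1=ray(s1,u1);c2,d2=ray(s2,u2)
    k=np.linalg.lstsq(np.stack([d1,-d2],1),c2-c1,rcond=None)[0]
    a=c1+k[0]*d1;b=c2+k[1]*d2;return (a+b)/2,np.linalg.norm(a-b)
E
python3 - <<'E'
from h import *
import pickle
a=snap('top');b=snap('side');pickle.dump((a,b),open('s0.pkl','wb'))
for s,n in((a,'top'),(b,'side')):
    cv2.imwrite(f'pics/{n}0.png',cv2.resize(s['pixels'][:,:,::-1],(800,600),interpolation=cv2.INTER_CUBIC));print(n,ray(s,(256,192)),s['mtx'])
print(r.read_state())
E
```

```text
pics
top (array([0.37323646, 0.00546874, 1.16347426]), array([ 0.22803502, -0.00248771, -0.97364975])) [[397.11540552   0.         254.57478545]
 [  0.         397.11540552 188.9013256 ]
 [  0.           0.           1.        ]]
side (array([ 0.42191581, -0.63203796,  0.76319027]), array([ 0.1959207 ,  0.68064702, -0.70592826])) [[348.41529774   0.         261.89229044]
 [  0.         348.41529774 195.22858836]
 [  0.           0.           1.        ]]
{'clock': 0.1, 'q': array([ 1.13401580e+00,  1.26329384e-01, -4.04956505e-02,  1.40538156e+00,
       -1.29994651e-05,  1.57078971e+00]), 'dq': array([ 4.05788659e-04, -3.64350770e-03,  3.98665403e-03,  3.62705189e-05,
       -1.32580734e-03,  6.31562833e-04]), 'joint_efforts': array([ 2.20890979e-03, -4.36899734e+01,  3.53608096e+01,  1.35463368e-02,
        2.39670890e-04,  8.26552395e-06]), 'position': array([0.22194114, 0.4753888 , 0.23060644]), 'orientation': array([-1.46430548e-04,  2.16655111e-01,  9.76247953e-01, -6.89794853e-04]), 'force': array([-0.12385673, -0.17211045, -0.7416464 ]), 'moment': array([-0.01323828,  0.04752228,  0.02743553]), 'gripper_force': 0.0, 'grip_width': 0.08544214839829645}
```

View pics/top0.png

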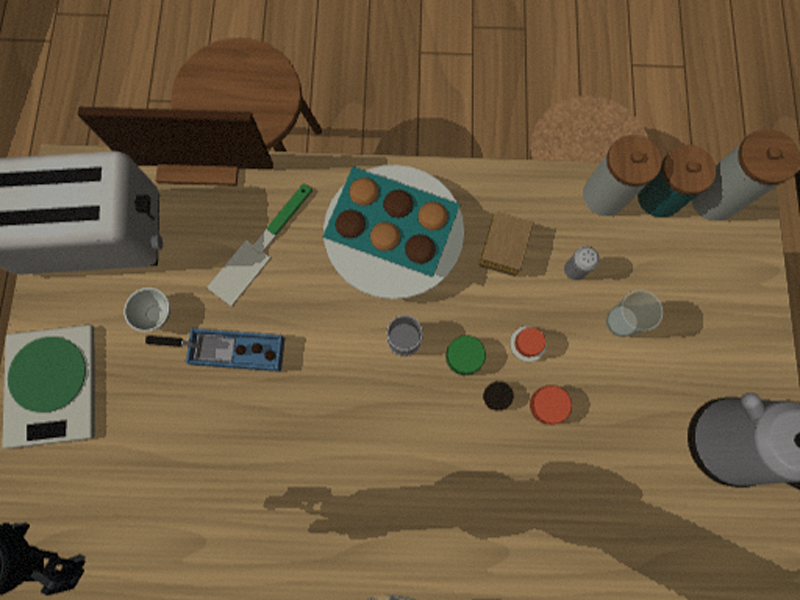

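View pics/side0.png

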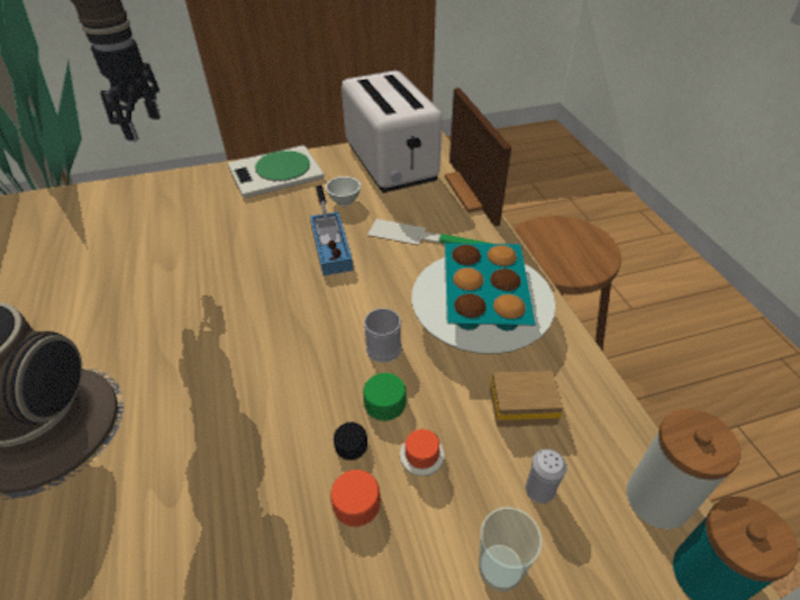

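The top view shows the dish (235,350), with the scoop handle at (165,342), three nuts at (240,350), (257,348) and (270,355), the jar at (405,335), and the lid pair at (529,343). The side view shows the dish at (332,243), the jar at (383,335) and the lid pair at (422,450). Next I'll view a zoomed composite.

```bash
python3 - <<'E'
from h import *
import pickle
a,b=pickle.load(open('s0.pkl','rb'))
def crop(s,x,y,w,h,k): return cv2.resize(s['pixels'][y:y+h,x:x+w,::-1],(w*k,h*k),interpolation=cv2.INTER_CUBIC)
# crop origin in native px, scale
im=np.zeros((600,800,3),np.uint8)
im[:300,:500]=crop(a,88,200,100,60,5)
im[:300,500:750]=crop(a,235,195,50,60,5)
im[300:600,:250]=crop(b,185,115,50,60,5)
im[300:600,250:500]=crop(b,225,185,50,60,5)
im[300:600,500:750]=crop(b,245,265,50,60,5)
cv2.imwrite('pics/comp.png',im)
def seg(s,box,f):
    x,y,w,h=box;p=s['pixels'][y:y+h,x:x+w].astype(int);m=f(p).astype(np.uint8)
    v,u=np.nonzero(m);return (u.min()+x,u.max()+x,v.min()+y,v.max()+y),(u.mean()+x,v.mean()+y),m.sum()
red=lambda p:(p[...,0]>120)&(p[...,0]-p[...,1]>70)&(p[...,0]-p[...,2]>70)
print(seg(a,(315,195,50,45),red)); print(seg(b,(245,265,50,45),red))
E
```

```text
((np.int64(331), np.int64(348), np.int64(210), np.int64(226)), (np.float64(339.54741379310343), np.float64(218.04310344827587)), np.uint64(232))
((np.int64(259), np.int64(280), np.int64(275), np.int64(295)), (np.float64(269.59090909090907), np.float64(284.19034090909093)), np.uint64(352))
```

View pics/comp.png

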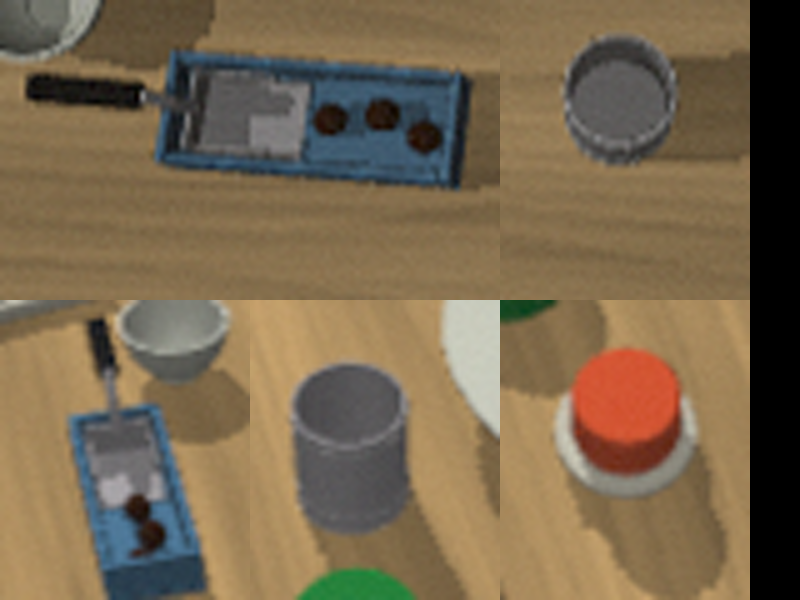

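```bash
python3 - <<'E'
from h import *
import pickle
a,b=pickle.load(open('s0.pkl','rb'))
A=lambda x,y:((x+.5)/5-.5+88,(y+.5)/5-.5+200)
J=lambda x,y:((x-500+.5)/5-.5+235,(y+.5)/5-.5+195)
D=lambda x,y:((x+.5)/5-.5+185,(y-300+.5)/5-.5+115)
K=lambda x,y:((x-250+.5)/5-.5+225,(y-300+.5)/5-.5+185)
L=lambda x,y:((x-500+.5)/5-.5+245,(y-300+.5)/5-.5+265)
print('handle',tri(a,A(86,91),b,D(102,346)))
print('rim',tri(a,J(620,88),b,K(350,404)), atz(a,J(620,88),.075),atz(b,K(350,404),.075))
print('captop',atz(a,(339.5,217),.049),atz(b,L(627,396),.049), tri(a,(339.5,217),b,L(627,396)))
for p in [(171,52),(469,72),(462,187),(158,163)]: print('dish',atz(a,A(*p),.034))
for p in [(70,420),(158,406),(203,550),(105,572)]: print('dishS',atz(b,D(*p),.034))
for p in [(331,118),(382,114),(424,136)]: print('nut',atz(a,A(*p),.016))
for p in [(137,507),(152,534)]: print('nutS',atz(b,D(*p),.016))
print('lip',atz(a,A(310,84),.008),atz(a,A(304,160),.008),'handle ends',atz(a,A(28,88),.068),atz(a,A(143,96),.068))
E
```

```text
handle (array([0.54210256, 0.42253338, 0.06345388]), np.float64(0.0009504209242824264))
rim (array([ 0.57028098, -0.00634793,  0.07281518]), np.float64(0.001697340628412331)) [ 0.57074654 -0.00635514  0.075     ] [ 0.56894729 -0.00843591  0.075     ]
captop [ 0.56932962 -0.23693772  0.049     ] [ 0.5653653  -0.23963959  0.049     ] (array([ 0.5680174 , -0.23757079,  0.04546681]), np.float64(0.0038113042033098387))
dish [0.57140855 0.38760311 0.034     ]
dish [0.56548747 0.21518978 0.034     ]
dish [0.49929726 0.21415255 0.034     ]
dish [0.50720483 0.38786941 0.034     ]
dishS [0.50821555 0.38349577 0.034     ]
dishS [0.57042304 0.3816182  0.034     ]
dishS [0.56536722 0.21979145 0.034     ]
dishS [0.5011446  0.21716214 0.034     ]
nut [0.53881594 0.29658761 0.016     ]
nut [0.54214254 0.26719291 0.016     ]
nut [0.53010799 0.24175827 0.016     ]
nutS [0.53638027 0.2976304  0.016     ]
nutS [0.54020473 0.26678312 0.016     ]
lip [0.55965398 0.31278805 0.008     ] [0.51484947 0.31204523 0.008     ] handle ends [0.54249034 0.45321815 0.068     ] [0.54013741 0.38887719 0.068     ]
```

```bash
cat >> h.py <<'E'
from scipy.spatial.transform import Rotation as Rn
def pose():
    s=r.read_state();q=s['orientation'];return np.array(s['position']),Rn.from_quat([q[1],q[2],q[3],q[0]]),s
def tool(yang,pitch=0): # tool y along world angle yang, z down; pitch = turn about tool y
    y=np.array([np.cos(yang),np.sin(yang),0]);z=np.array([0,0,-1.]);x=np.cross(y,z)
    return Rn.from_matrix(np.stack([x,y,z],1))*Rn.from_rotvec([0,pitch,0])
def rel(p,R):
    p0,R0,s=pose();d=R0.inv().apply(np.array(p)-p0)*100;a=(R0.inv()*R).as_rotvec()
    print('t',round(s['clock'],2),'pos',p0.round(4),'d cm',d.round(2),'a',a.round(3),'w',round(s['grip_width'],4),'gf',round(s['gripper_force'],1),'F',s['force'].round(1))
E
python3 - <<'E'
from h import *
import pickle
a,b=pickle.load(open('s0.pkl','rb'))
print('ramekin',atz(a,(147*.64,308*.64),.045),atz(b,(344*.64,188*.64),.045))
print('lid rim top', [atz(a,(u*.64,v*.64),.019) for u,v in((529,344),)])
R=tool(-.038)
rel([.541,.421,.13],R);rel([.541,.421,.045],R)
E
```

```text
ramekin [0.60432136 0.46755455 0.045     ] [0.60211085 0.45609812 0.045     ]
lid rim top [array([ 0.56519112, -0.24055326,  0.019     ])]
t 0.1 pos [0.2219 0.4754 0.2306] d cm [-31.21   8.58  10.05] a [-1.000e-03  1.000e-03  1.172e+00] w 0.0854 gf 0.0 F [-0.1 -0.2 -0.7]
t 0.1 pos [0.2219 0.4754 0.2306] d cm [-31.21   8.59  18.55] a [-1.000e-03  1.000e-03  1.172e+00] w 0.0854 gf 0.0 F [-0.1 -0.2 -0.7]
```

```bash
python3 -m handwheel '[{"grip":0.55,"dx":-31.5,"dy":9.6,"dz":10,"az":1.17},{"grip":0.55,"dx":-31.5,"dy":9.6,"dz":10,"az":1.17},{"grip":0.55,"dx":-31.5,"dy":9.6,"dz":10,"az":1.17},{"grip":0.55,"dx":-31.5,"dy":9.6,"dz":10,"az":1.17},{"grip":0.55,"dx":-31.5,"dy":9.6,"dz":10,"az":1.17},{"grip":0.55,"dx":-31.5,"dy":9.6,"dz":10,"az":1.17},{"grip":0.55,"dx":-31.5,"dy":9.6,"dz":10,"az":1.17},{"grip":0.55,"dx":-31.5,"dy":9.6,"dz":10,"az":1.17}]' 60
python3 - <<'E'
from h import *
R=tool(-.038)
rel([.5405,.409,.13],R);rel([.5405,.409,.045],R)
E
```

```text
t 0.1 pos [0.2219 0.4754 0.2306] d cm [-31.67   7.47  10.05] a [-1.000e-03  1.000e-03  1.172e+00] w 0.0854 gf 0.0 F [-0.1 -0.2 -0.7]
t 0.1 pos [0.2219 0.4754 0.2306] d cm [-31.67   7.49  18.55] a [-1.000e-03  1.000e-03  1.172e+00] w 0.0854 gf 0.0 F [-0.1 -0.2 -0.7]validation failed for argument at $[0]...
```

```bash
python3 -m handwheel '[{"grip":0.55,"dx":-4.0,"dy":1.0,"dz":1.2,"ax":0,"ay":0,"az":0.12}]' 60; echo; python3 -m handwheel --help | head -30
```

```text
clock: 0.18
position: [0.2578, 0.4698, 0.2215]
orientation: [-0.001, 0.272, 0.962, 0.001]
force: [1.1, 1.5, 0.2]
grip_width: 0.0753
gripper_force: 0.0
invalid input: not JSON, or not a number
```

```bash
python3 - <<'E'
from h import *
R=tool(-.038)
rel([.5405,.409,.13],R)
E
python3 -m handwheel '[{"grip":0.55,"dx":-27.7,"dy":6.6,"dz":4.0,"ax":0,"ay":0,"az":1.05},{"grip":0.55,"dx":-27.7,"dy":6.6,"dz":4.0,"ax":0,"ay":0,"az":1.05},{"grip":0.55,"dx":-27.7,"dy":6.6,"dz":4.0,"ax":0,"ay":0,"az":1.05},{"grip":0.55,"dx":-27.7,"dy":6.6,"dz":4.0,"ax":0,"ay":0,"az":1.05},{"grip":0.55,"dx":-27.7,"dy":6.6,"dz":4.0,"ax":0,"ay":0,"az":1.05},{"grip":0.55,"dx":-27.7,"dy":6.6,"dz":4.0,"ax":0,"ay":0,"az":1.05},{"grip":0.55,"dx":-27.7,"dy":6.6,"dz":4.0,"ax":0,"ay":0,"az":1.05},{"grip":0.55,"dx":-27.7,"dy":6.6,"dz":4.0,"ax":0,"ay":0,"az":1.05}]' 60
python3 - <<'E'
from h import *
R=tool(-.038)
rel([.5405,.409,.13],R);rel([.5405,.409,.045],R)
E
```

```text
t 0.18 pos [0.2578 0.4698 0.2215] d cm [-27.29   9.6    9.1 ] a [ 1.000e-03 -3.000e-03  1.058e+00] w 0.0753 gf 0.0 F [1.1 1.5 0.2]
clock: 0.85
position: [0.5365, 0.3744, 0.1764]
orientation: [0.001, 0.706, 0.708, -0.001]
force: [-1.6, 0.0, -0.5]
grip_width: 0.0385
gripper_force: 0.0
t 0.85 pos [0.5365 0.3744 0.1764] d cm [3.47 0.42 4.63] a [-0.001  0.003  0.04 ] w 0.0385 gf 0.0 F [-1.6  0.  -0.5]
t 0.85 pos [0.5365 0.3744 0.1764] d cm [ 3.49  0.42 13.13] a [-0.001  0.003  0.04 ] w 0.0385 gf 0.0 F [-1.6  0.  -0.5]
```

```bash
python3 -m handwheel '[{"grip":0.55,"dx":3.5,"dy":0.4,"dz":4,"ax":0,"ay":0.003,"az":0.04},{"grip":0.55,"dx":3.5,"dy":0.4,"dz":6,"ax":0,"ay":0.003,"az":0.04},{"grip":0.55,"dx":3.5,"dy":0.4,"dz":9,"ax":0,"ay":0.003,"az":0.04},{"grip":0.55,"dx":3.5,"dy":0.4,"dz":11,"ax":0,"ay":0.003,"az":0.04},{"grip":0.55,"dx":3.5,"dy":0.4,"dz":12.5,"ax":0,"ay":0.003,"az":0.04},{"grip":0.55,"dx":3.5,"dy":0.4,"dz":13.1,"ax":0,"ay":0.003,"az":0.04},{"grip":0.55,"dx":3.5,"dy":0.4,"dz":13.1,"ax":0,"ay":0.003,"az":0.04}]' 60
python3 - <<'E'
from h import *
rel([.5405,.409,.045],tool(-.038))
a=snap('top');b=snap('side')
f=lambda s,x,y,w,h,k: cv2.resize(s['pixels'][y:y+h,x:x+w,::-1],(w*k,h*k),interpolation=cv2.INTER_CUBIC)
cv2.imwrite('pics/c2.png',np.hstack([f(a,80,180,110,80,4),f(b,180,90,60,80,4)]))
E
```

```text
clock: 1.43
position: [0.5338, 0.4119, 0.0463]
orientation: [-0.001, 0.716, 0.698, -0.001]
force: [-0.7, 0.1, -0.6]
grip_width: 0.0386
gripper_force: 0.0
t 1.43 pos [0.5338 0.4119 0.0463] d cm [-0.27  0.68  0.13] a [-0.003 -0.     0.012] w 0.0386 gf 0.0 F [-0.7  0.1 -0.6]
```

View pics/c2.png

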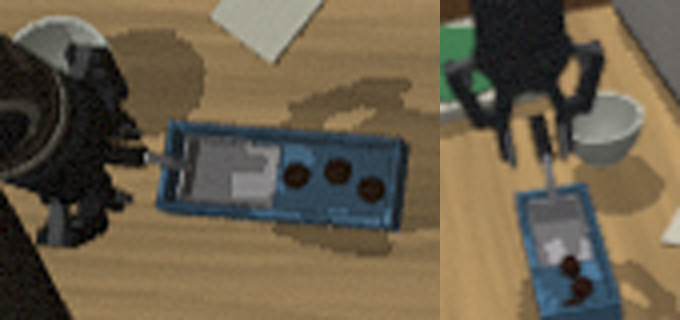

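The handle at (540,135) in the side crop sits between the finger tips (507 and 562), slightly off centre, and the scoop and nuts haven't moved. I'll centre on it and close.

```bash
python3 -m handwheel '[{"grip":0.55,"dx":-0.2,"dy":0.6,"dz":0.1,"ax":0,"ay":0,"az":0.01},{"grip":0.55,"dx":-0.2,"dy":0.6,"dz":0.1,"ax":0,"ay":0,"az":0.01},{"grip":0.55,"dx":-0.2,"dy":0.6,"dz":0.1,"ax":0,"ay":0,"az":0.01},{"grip":0.9,"dx":-0.2,"dy":0.6,"dz":0.1,"ax":0,"ay":0,"az":0.01},{"grip":0.9,"dx":-0.2,"dy":0.6,"dz":0.1,"ax":0,"ay":0,"az":0.01},{"grip":0.9,"dx":-0.2,"dy":0.6,"dz":0.1,"ax":0,"ay":0,"az":0.01},{"grip":0.9,"dx":-0.2,"dy":0.6,"dz":0.1,"ax":0,"ay":0,"az":0.01},{"grip":0.9,"dx":-0.2,"dy":0.6,"dz":0.1,"ax":0,"ay":0,"az":0.01}]' 60
python3 - <<'E'
from h import *
rel([.5405,.409,.045],tool(-.038))
E
```

```text
clock: 2.2
position: [0.5411, 0.4108, 0.0481]
orientation: [-0.001, 0.72, 0.694, 0.001]
force: [0.1, -0.1, 3.4]
grip_width: 0.0147
gripper_force: 59.6
t 2.2 pos [0.5411 0.4108 0.0481] d cm [-0.18 -0.05  0.31] a [ 0.001 -0.003  0.002] w 0.0147 gf 59.6 F [ 0.1 -0.1  3.4]
```

```bash
python3 -m handwheel '[{"grip":0.9,"dx":-0.6,"dy":0,"dz":0,"ax":0,"ay":0,"az":0},{"grip":0.9,"dx":-1.2,"dy":0,"dz":0,"ax":0,"ay":0,"az":0},{"grip":0.9,"dx":-1.8,"dy":0,"dz":0,"ax":0,"ay":0,"az":0},{"grip":0.9,"dx":-2.4,"dy":0,"dz":0,"ax":0,"ay":0,"az":0},{"grip":0.9,"dx":-3.0,"dy":0,"dz":0,"ax":0,"ay":0,"az":0},{"grip":0.9,"dx":-3.6,"dy":0,"dz":0,"ax":0,"ay":0,"az":0},{"grip":0.9,"dx":-4.2,"dy":0,"dz":0,"ax":0,"ay":0,"az":0},{"grip":0.9,"dx":-4.8,"dy":0,"dz":0,"ax":0,"ay":0,"az":0}]'
python3 -m handwheel '[{"grip":0.9,"dx":-0.6,"dy":0,"dz":0,"ax":0,"ay":0,"az":0},{"grip":0.9,"dx":-1.2,"dy":0,"dz":0,"ax":0,"ay":0,"az":0},{"grip":0.9,"dx":-1.7,"dy":0,"dz":0,"ax":0,"ay":0,"az":0},{"grip":0.9,"dx":-2.2,"dy":0,"dz":0,"ax":0,"ay":0,"az":0},{"grip":0.9,"dx":-2.6,"dy":0,"dz":0,"ax":0,"ay":0,"az":0},{"grip":0.9,"dx":-2.9,"dy":0,"dz":0,"ax":0,"ay":0,"az":0},{"grip":0.9,"dx":-3.2,"dy":0,"dz":0,"ax":0,"ay":0,"az":0},{"grip":0.9,"dx":-3.2,"dy":0,"dz":0,"ax":0,"ay":0,"az":0}]'
python3 - <<'E'
from h import *
rel([.5405,.409,.045],tool(-.038))
a=snap('top');b=snap('side')
f=lambda s,x,y,w,h,k: cv2.resize(s['pixels'][y:y+h,x:x+w,::-1],(w*k,h*k),interpolation=cv2.INTER_CUBIC)
cv2.imwrite('pics/c3.png',np.hstack([f(a,110,195,85,60,5),f(b,190,110,60,60,5)]))
E
```

```text
clock: 2.87
position: [0.5395, 0.3626, 0.0483]
orientation: [-0.001, 0.72, 0.694, 0.002]
force: [-0.0, 4.4, 5.5]
grip_width: 0.0147
gripper_force: 60.0
clock: 3.53
position: [0.5384, 0.3303, 0.0483]
orientation: [-0.001, 0.72, 0.694, 0.002]
force: [0.0, 2.5, 5.4]
grip_width: 0.0149
gripper_force: 60.0
t 3.53 pos [0.5384 0.3303 0.0483] d cm [ 7.87 -0.07  0.36] a [ 0.001 -0.004  0.001] w 0.0149 gf 60.0 F [0.  2.5 5.4]
```

View pics/c3.png

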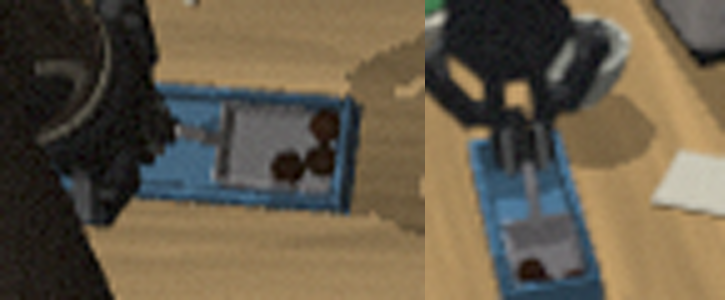

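All three nuts, at (288,165), (321,160) and (325,125), are over the scoop floor, with the lip about 8 mm from the end wall. I'll push the last bit.

```bash
python3 -m handwheel '[{"grip":0.9,"dx":-0.2,"dy":0,"dz":0,"ax":0,"ay":0,"az":0},{"grip":0.9,"dx":-0.4,"dy":0,"dz":0,"ax":0,"ay":0,"az":0},{"grip":0.9,"dx":-0.6,"dy":0,"dz":0,"ax":0,"ay":0,"az":0},{"grip":0.9,"dx":-0.7,"dy":0,"dz":0,"ax":0,"ay":0,"az":0}]'
python3 -m handwheel '[{"grip":0.9,"dx":-0.1,"dy":0,"dz":0,"ax":0,"ay":0,"az":0},{"grip":0.9,"dx":-0.2,"dy":0,"dz":0,"ax":0,"ay":0,"az":0},{"grip":0.9,"dx":-0.2,"dy":0,"dz":0,"ax":0,"ay":0,"az":0}]'
```

```text
clock: 3.97
position: [0.5381, 0.3242, 0.0483]
orientation: [-0.002, 0.72, 0.694, 0.002]
force: [0.3, 6.6, 5.1]
grip_width: 0.0145
gripper_force: 59.9
clock: 4.22
position: [0.5384, 0.3231, 0.0485]
orientation: [-0.002, 0.72, 0.694, 0.003]
force: [0.5, 8.0, 5.1]
grip_width: 0.0145
gripper_force: 59.9
```

```bash
python3 -m handwheel '[{"grip":0.9,"dx":0.2,"dy":0,"dz":-0.1,"ax":0,"ay":-0.035,"az":0},{"grip":0.9,"dx":0.35,"dy":0,"dz":-0.2,"ax":0,"ay":-0.07,"az":0},{"grip":0.9,"dx":0.5,"dy":0,"dz":-0.28,"ax":0,"ay":-0.105,"az":0},{"grip":0.9,"dx":0.65,"dy":0,"dz":-0.35,"ax":0,"ay":-0.14,"az":0},{"grip":0.9,"dx":0.78,"dy":0,"dz":-0.42,"ax":0,"ay":-0.175,"az":0},{"grip":0.9,"dx":0.9,"dy":0,"dz":-0.5,"ax":0,"ay":-0.21,"az":0},{"grip":0.9,"dx":1.05,"dy":0,"dz":-0.65,"ax":0,"ay":-0.245,"az":0},{"grip":0.9,"dx":1.2,"dy":0,"dz":-0.8,"ax":0,"ay":-0.28,"az":0}]' 80
python3 -m handwheel '[{"grip":0.9,"dx":0.1,"dy":0,"dz":-0.1,"ax":0,"ay":0,"az":0},{"grip":0.9,"dx":0.1,"dy":0,"dz":-0.4,"ax":0,"ay":0,"az":0},{"grip":0.9,"dx":0.1,"dy":0,"dz":-0.8,"ax":0,"ay":0,"az":0},{"grip":0.9,"dx":0.1,"dy":0,"dz":-1.3,"ax":0,"ay":0,"az":0},{"grip":0.9,"dx":0.1,"dy":0,"dz":-1.3,"ax":0,"ay":0,"az":0}]'
python3 - <<'E'
from h import *
rel([.5405,.409,.045],tool(-.038))
a=snap('top');b=snap('side')
f=lambda s,x,y,w,h,k: cv2.resize(s['pixels'][y:y+h,x:x+w,::-1],(w*k,h*k),interpolation=cv2.INTER_CUBIC)
cv2.imwrite('pics/c4.png',np.hstack([f(a,110,195,85,60,5),f(b,190,110,60,60,5)]))
E
```

```text
clock: 4.88
position: [0.5374, 0.3322, 0.0545]
orientation: [0.096, 0.713, 0.687, -0.101]
force: [-0.2, -0.7, -1.6]
grip_width: 0.0144
gripper_force: 79.6
clock: 5.3
position: [0.5388, 0.3381, 0.0692]
orientation: [0.096, 0.713, 0.687, -0.098]
force: [-0.6, 0.3, -0.4]
grip_width: 0.0141
gripper_force: 79.6
t 5.3 pos [0.5388 0.3381 0.0692] d cm [ 7.48 -0.09  0.4 ] a [0.002 0.276 0.001] w 0.0141 gf 79.6 F [-0.6  0.3 -0.4]
```

View pics/c4.png

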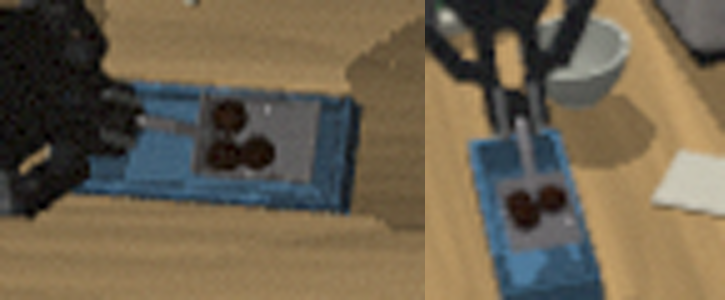

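All three nuts lie at the back of the raised scoop, at (228,115), (222,155) and (258,153). Next I'll lift and carry.

```bash
cat >> h.py <<'E'
def tcp(lip,phi): # TCP for scoop lip at point, nose-up phi
    c,s=np.cos(phi),np.sin(phi);u=np.array([-.038,-1,0]);h=.1*c+.0425*s;v=.1*s-.0425*c
    return np.array(lip)-h*u-np.array([0,0,v])
E
python3 - <<'E'
from h import *
R=tool(-.038,-.276)
rel([.5388,.3381,.14],R)
for y,z in((.16,.17),(.08,.15),(.03,.125),(.005,.115),(.005,.1)): rel(tcp([.570,y,z],.276),R)
E
```

```text
t 5.4 pos [0.5385 0.338  0.0684] d cm [-1.94  0.03 -6.89] a [0.001 0.    0.001] w 0.0143 gf 79.6 F [-0.3 -0.  -1. ]
t 5.4 pos [0.5385 0.338  0.0684] d cm [-9.76  3.82 -9.21] a [0.001 0.    0.001] w 0.0143 gf 79.6 F [-0.3 -0.  -1. ]
t 5.4 pos [0.5385 0.338  0.0684] d cm [-16.91   4.11  -5.1 ] a [0.001 0.    0.001] w 0.0143 gf 79.6 F [-0.3 -0.  -1. ]
t 5.4 pos [0.5385 0.338  0.0684] d cm [-21.04   4.29  -1.34] a [0.001 0.    0.001] w 0.0143 gf 79.6 F [-0.3 -0.  -1. ]
t 5.4 pos [0.5385 0.338  0.0684] d cm [-23.17   4.38   0.31] a [0.001 0.    0.001] w 0.0143 gf 79.6 F [-0.3 -0.  -1. ]
t 5.4 pos [0.5385 0.338  0.0684] d cm [-22.76   4.38   1.75] a [0.001 0.    0.001] w 0.0143 gf 79.6 F [-0.3 -0.  -1. ]
```

```bash
python3 -m handwheel '[{"grip":0.9,"dx":-0.1,"dy":0,"dz":-0.4,"ax":0,"ay":0,"az":0},{"grip":0.9,"dx":-0.3,"dy":0,"dz":-1.2,"ax":0,"ay":0,"az":0},{"grip":0.9,"dx":-0.6,"dy":0,"dz":-2.2,"ax":0,"ay":0,"az":0},{"grip":0.9,"dx":-0.9,"dy":0,"dz":-3.2,"ax":0,"ay":0,"az":0},{"grip":0.9,"dx":-1.2,"dy":0,"dz":-4.3,"ax":0,"ay":0,"az":0},{"grip":0.9,"dx":-1.5,"dy":0,"dz":-5.3,"ax":0,"ay":0,"az":0},{"grip":0.9,"dx":-1.8,"dy":0,"dz":-6.3,"ax":0,"ay":0,"az":0},{"grip":0.9,"dx":-2.2,"dy":0.1,"dz":-6.9,"ax":0,"ay":0,"az":0}]'
python3 -m handwheel '[{"grip":0.9,"dx":-0.6,"dy":0.3,"dz":-0.4,"ax":0,"ay":0,"az":0},{"grip":0.9,"dx":-1.4,"dy":0.7,"dz":-0.7,"ax":0,"ay":0,"az":0},{"grip":0.9,"dx":-2.4,"dy":1.2,"dz":-1.0,"ax":0,"ay":0,"az":0},{"grip":0.9,"dx":-3.4,"dy":1.7,"dz":-1.3,"ax":0,"ay":0,"az":0},{"grip":0.9,"dx":-4.5,"dy":2.2,"dz":-1.6,"ax":0,"ay":0,"az":0},{"grip":0.9,"dx":-5.6,"dy":2.7,"dz":-1.9,"ax":0,"ay":0,"az":0},{"grip":0.9,"dx":-6.7,"dy":3.2,"dz":-2.1,"ax":0,"ay":0,"az":0},{"grip":0.9,"dx":-7.7,"dy":3.7,"dz":-2.3,"ax":0,"ay":0,"az":0}]'
python3 -m handwheel '[{"grip":0.9,"dx":-1.0,"dy":0.1,"dz":0.2,"ax":0,"ay":0,"az":0},{"grip":0.9,"dx":-2.0,"dy":0.2,"dz":0.6,"ax":0,"ay":0,"az":0},{"grip":0.9,"dx":-3.0,"dy":0.3,"dz":1.1,"ax":0,"ay":0,"az":0},{"grip":0.9,"dx":-4.0,"dy":0.3,"dz":1.7,"ax":0,"ay":0,"az":0},{"grip":0.9,"dx":-4.9,"dy":0.3,"dz":2.3,"ax":0,"ay":0,"az":0},{"grip":0.9,"dx":-5.8,"dy":0.3,"dz":2.9,"ax":0,"ay":0,"az":0},{"grip":0.9,"dx":-6.5,"dy":0.3,"dz":3.5,"ax":0,"ay":0,"az":0},{"grip":0.9,"dx":-7.0,"dy":0.3,"dz":4.0,"ax":0,"ay":0,"az":0}]'
python3 - <<'E'
from h import *
R=tool(-.038,-.276)
for y,z in((.03,.125),(.005,.115),(.005,.1)): rel(tcp([.570,y,z],.276),R)
E
```

```text
clock: 6.07
position: [0.5394, 0.3363, 0.142]
orientation: [0.096, 0.713, 0.688, -0.098]
force: [0.2, 0.5, -0.3]
grip_width: 0.0143
gripper_force: 79.6
clock: 6.73
position: [0.5743, 0.2653, 0.1839]
orientation: [0.096, 0.713, 0.687, -0.099]
force: [0.2, 0.6, -0.3]
grip_width: 0.014
gripper_force: 79.6
clock: 7.4
position: [0.5736, 0.1873, 0.1634]
orientation: [0.096, 0.713, 0.687, -0.1]
force: [-0.6, -0.2, -0.5]
grip_width: 0.0142
gripper_force: 79.6
t 7.4 pos [0.5736 0.1873 0.1634] d cm [-4.07  0.23  3.73] a [0.    0.001 0.002] w 0.0142 gf 79.6 F [-0.6 -0.2 -0.5]
t 7.4 pos [0.5736 0.1873 0.1634] d cm [-6.2   0.33  5.38] a [0.    0.001 0.002] w 0.0142 gf 79.6 F [-0.6 -0.2 -0.5]
t 7.4 pos [0.5736 0.1873 0.1634] d cm [-5.79  0.33  6.82] a [0.    0.001 0.002] w 0.0142 gf 79.6 F [-0.6 -0.2 -0.5]
```

```bash
python3 -m handwheel '[{"grip":0.9,"dx":-1.0,"dy":0,"dz":0.8,"ax":0,"ay":0,"az":0},{"grip":0.9,"dx":-2.0,"dy":0.1,"dz":1.6,"ax":0,"ay":0,"az":0},{"grip":0.9,"dx":-3.0,"dy":0.2,"dz":2.5,"ax":0,"ay":0,"az":0},{"grip":0.9,"dx":-4.0,"dy":0.3,"dz":3.4,"ax":0,"ay":0,"az":0},{"grip":0.9,"dx":-4.9,"dy":0.3,"dz":4.2,"ax":0,"ay":0,"az":0},{"grip":0.9,"dx":-5.6,"dy":0.3,"dz":4.8,"ax":0,"ay":0,"az":0},{"grip":0.9,"dx":-6.1,"dy":0.3,"dz":5.2,"ax":0,"ay":0,"az":0},{"grip":0.9,"dx":-6.3,"dy":0.3,"dz":5.4,"ax":0,"ay":0,"az":0}]'
python3 - <<'E'
from h import *
R=tool(-.038,-.276)
a=snap('top');b=snap('side')
rel(tcp([.570,.005,.1],.276),R)
for p in (.276,.15,0,-.12,-.25,-.4,-.55,-.7,-.85): print(p,tcp([0.570,.005,.09],p).round(4))
f=lambda s,x,y,w,h,k: cv2.resize(s['pixels'][y:y+h,x:x+w,::-1],(w*k,h*k),interpolation=cv2.INTER_CUBIC)
cv2.imwrite('pics/c5.png',np.hstack([f(a,200,185,85,80,5),f(b,210,160,70,80,5)]))
E
```

```text
clock: 8.07
position: [0.5739, 0.1119, 0.1288]
orientation: [0.096, 0.713, 0.687, -0.1]
force: [0.1, -0.4, -0.8]
grip_width: 0.0142
gripper_force: 79.6
t 8.17 pos [0.5741 0.1126 0.1291] d cm [ 0.44 -0.    1.48] a [0.    0.001 0.001] w 0.0141 gf 79.6 F [-0.3 -0.7 -0.7]
0.276 [0.5741 0.1128 0.1036]
0.15 [0.574  0.1102 0.1171]
0 [0.5738 0.105  0.1325]
-0.12 [0.5736 0.0992 0.1442]
-0.25 [0.5733 0.0914 0.1559]
-0.4 [0.5729 0.0806 0.1681]
-0.55 [0.5724 0.068  0.1785]
-0.7 [0.5719 0.0541 0.1869]
-0.85 [0.5713 0.0391 0.1932]
```

View pics/c5.png

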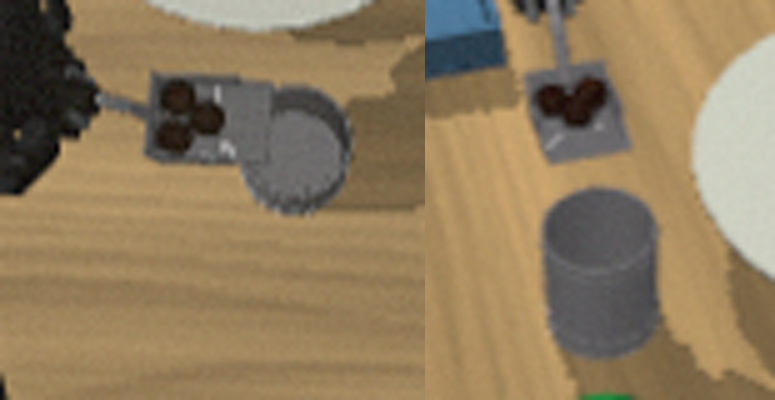

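```bash
python3 - <<'E'
from h import *
import pickle
a,b=pickle.load(open('s0.pkl','rb'))
A=lambda x,y:((x+.5)/5-.5+200,(y+.5)/5-.5+185)
B=lambda x,y:((x-425+.5)/5-.5+210,(y+.5)/5-.5+160)
print('lip',tri(a,A(270,123),b,B(590,155)),atz(a,A(270,123),.117))
print('jar',tri(a,A(297,140),b,B(601,230)),atz(a,A(297,140),.075),atz(b,B(601,230),.075))
E
```

```text
lip (array([0.5701627 , 0.00776614, 0.11579128]), np.float64(0.001750564560913524)) [0.57082456 0.00773006 0.117     ]
jar (array([ 0.56984752, -0.00751772,  0.07304791]), np.float64(0.00031667013186497295)) [ 0.56965604 -0.00750052  0.075     ] [ 0.56926781 -0.00930391  0.075     ]
```

Lip and jar are consistent: lip (.570, .008, .116), jar rim centre (.570, -.008, .073–.075), and the nuts are still at the back. Next I'll work out the pour rows.

```bash
python3 - <<'E'
from h import *
for p in (.276,.2,.1,0,-.05,-.1,-.15,-.2,-.25,-.3,-.4,-.5,-.6,-.7): print(p);rel(tcp([.570,.002,.092],p),tool(-.038,-p))
E
```

```text
0.276
t 8.17 pos [0.5741 0.1126 0.1291] d cm [0.37 0.01 2.33] a [0.    0.001 0.001] w 0.0141 gf 79.6 F [-0.3 -0.7 -0.7]
0.2
t 8.17 pos [0.5741 0.1126 0.1291] d cm [0.02 0.01 1.58] a [0.    0.077 0.001] w 0.0141 gf 79.6 F [-0.3 -0.7 -0.7]
0.1
t 8.17 pos [0.5741 0.1126 0.1291] d cm [-0.53  0.01  0.65] a [0.    0.177 0.001] w 0.0141 gf 79.6 F [-0.3 -0.7 -0.7]
0
t 8.17 pos [0.5741 0.1126 0.1291] d cm [-1.17  0.01 -0.23] a [-0.     0.277  0.001] w 0.0141 gf 79.6 F [-0.3 -0.7 -0.7]
-0.05
t 8.17 pos [0.5741 0.1126 0.1291] d cm [-1.52  0.01 -0.65] a [-0.     0.327  0.001] w 0.0141 gf 79.6 F [-0.3 -0.7 -0.7]
-0.1
t 8.17 pos [0.5741 0.1126 0.1291] d cm [-1.89  0.01 -1.04] a [-0.     0.377  0.001] w 0.0141 gf 79.6 F [-0.3 -0.7 -0.7]
-0.15
t 8.17 pos [0.5741 0.1126 0.1291] d cm [-2.28  0.01 -1.42] a [-0.     0.427  0.001] w 0.0141 gf 79.6 F [-0.3 -0.7 -0.7]
-0.2
t 8.17 pos [0.5741 0.1126 0.1291] d cm [-2.69  0.01 -1.78] a [-0.     0.477  0.001] w 0.0141 gf 79.6 F [-0.3 -0.7 -0.7]
-0.25
t 8.17 pos [0.5741 0.1126 0.1291] d cm [-3.12  0.01 -2.11] a [-0.     0.527  0.001] w 0.0141 gf 79.6 F [-0.3 -0.7 -0.7]
-0.3
t 8.17 pos [0.5741 0.1126 0.1291] d cm [-3.56  0.01 -2.43] a [-0.     0.577  0.001] w 0.0141 gf 79.6 F [-0.3 -0.7 -0.7]
-0.4
t 8.17 pos [0.5741 0.1126 0.1291] d cm [-4.49  0.   -2.99] a [-0.     0.677  0.001] w 0.0141 gf 79.6 F [-0.3 -0.7 -0.7]
-0.5
t 8.17 pos [0.5741 0.1126 0.1291] d cm [-5.48  0.   -3.45] a [-0.     0.777  0.001] w 0.0141 gf 79.6 F [-0.3 -0.7 -0.7]
-0.6
t 8.17 pos [0.5741 0.1126 0.1291] d cm [-6.5   0.   -3.82] a [-0.     0.877  0.001] w 0.0141 gf 79.6 F [-0.3 -0.7 -0.7]
-0.7
t 8.17 pos [0.5741 0.1126 0.1291] d cm [-7.56  0.   -4.08] a [-0.001  0.977  0.001] w 0.0141 gf 79.6 F [-0.3 -0.7 -0.7]
```

```bash
python3 -m handwheel '[{"grip":0.9,"dx":0.1,"dy":0,"dz":0.6,"ax":0,"ay":0,"az":0},{"grip":0.9,"dx":0.2,"dy":0,"dz":1.2,"ax":0,"ay":0,"az":0},{"grip":0.9,"dx":0.3,"dy":0,"dz":1.8,"ax":0,"ay":0,"az":0},{"grip":0.9,"dx":0.35,"dy":0,"dz":2.3,"ax":0,"ay":0,"az":0},{"grip":0.9,"dx":0.35,"dy":0,"dz":2.3,"ax":0,"ay":0,"az":0}]'
python3 -m handwheel '[{"grip":0.9,"dx":-0.35,"dy":0,"dz":-0.75,"ax":0,"ay":0.077,"az":0},{"grip":0.9,"dx":-0.9,"dy":0,"dz":-1.68,"ax":0,"ay":0.177,"az":0},{"grip":0.9,"dx":-1.54,"dy":0,"dz":-2.56,"ax":0,"ay":0.277,"az":0},{"grip":0.9,"dx":-1.89,"dy":0,"dz":-2.98,"ax":0,"ay":0.327,"az":0},{"grip":0.9,"dx":-2.26,"dy":0,"dz":-3.37,"ax":0,"ay":0.377,"az":0},{"grip":0.9,"dx":-2.65,"dy":0,"dz":-3.75,"ax":0,"ay":0.427,"az":0},{"grip":0.9,"dx":-3.06,"dy":0,"dz":-4.11,"ax":0,"ay":0.477,"az":0},{"grip":0.9,"dx":-3.06,"dy":0,"dz":-4.11,"ax":0,"ay":0.477,"az":0}]'
python3 - <<'E'
from h import *
for p in (-.2,-.3,-.4,-.5,-.6,-.7): print(p);rel(tcp([.570,.002,.092],p),tool(-.038,-p))
E
```

```text
clock: 8.58
position: [0.5733, 0.11, 0.1044]
orientation: [0.095, 0.713, 0.688, -0.1]
force: [0.2, 0.4, -0.9]
grip_width: 0.0143
gripper_force: 79.6
clock: 9.25
position: [0.5737, 0.0902, 0.1548]
orientation: [-0.069, 0.717, 0.69, 0.072]
force: [0.2, -0.8, -1.2]
grip_width: 0.014
gripper_force: 79.6
-0.2
t 9.25 pos [0.5737 0.0902 0.1548] d cm [ 0.11 -0.04  0.15] a [ 0.001 -0.001 -0.   ] w 0.014 gf 79.6 F [ 0.2 -0.8 -1.2]
-0.3
t 9.25 pos [0.5737 0.0902 0.1548] d cm [-0.36 -0.03 -0.83] a [ 0.001  0.099 -0.   ] w 0.014 gf 79.6 F [ 0.2 -0.8 -1.2]
-0.4
t 9.25 pos [0.5737 0.0902 0.1548] d cm [-0.93 -0.03 -1.75] a [ 0.001  0.199 -0.   ] w 0.014 gf 79.6 F [ 0.2 -0.8 -1.2]
-0.5
t 9.25 pos [0.5737 0.0902 0.1548] d cm [-1.59 -0.03 -2.62] a [ 0.001  0.299 -0.   ] w 0.014 gf 79.6 F [ 0.2 -0.8 -1.2]
-0.6
t 9.25 pos [0.5737 0.0902 0.1548] d cm [-2.33 -0.03 -3.41] a [ 0.001  0.399 -0.   ] w 0.014 gf 79.6 F [ 0.2 -0.8 -1.2]
-0.7
t 9.25 pos [0.5737 0.0902 0.1548] d cm [-3.15 -0.03 -4.13] a [ 0.001  0.499 -0.   ] w 0.014 gf 79.6 F [ 0.2 -0.8 -1.2]
```

```bash
python3 -m handwheel '[{"grip":0.9,"dx":0,"dy":0,"dz":0,"ax":0,"ay":0,"az":0},{"grip":0.9,"dx":0,"dy":0,"dz":0,"ax":0,"ay":0,"az":0},{"grip":0.9,"dx":-0.1,"dy":0,"dz":-0.45,"ax":0,"ay":0.05,"az":0},{"grip":0.9,"dx":-0.4,"dy":0,"dz":-0.9,"ax":0,"ay":0.1,"az":0},{"grip":0.9,"dx":-0.7,"dy":0,"dz":-1.35,"ax":0,"ay":0.15,"az":0},{"grip":0.9,"dx":-1.0,"dy":0,"dz":-1.8,"ax":0,"ay":0.2,"az":0},{"grip":0.9,"dx":-1.6,"dy":0,"dz":-2.6,"ax":0,"ay":0.3,"az":0},{"grip":0.9,"dx":-1.6,"dy":0,"dz":-2.6,"ax":0,"ay":0.3,"az":0}]'
python3 - <<'E'
from h import *
a=snap('top');b=snap('side')
rel(tcp([.570,.002,.092],-.7),tool(-.038,.7))
f=lambda s,x,y,w,h,k: cv2.resize(s['pixels'][y:y+h,x:x+w,::-1],(w*k,h*k),interpolation=cv2.INTER_CUBIC)
cv2.imwrite('pics/c6.png',np.hstack([f(a,200,185,85,80,5),f(b,210,160,70,80,5)]))
E
```

```text
clock: 9.92
position: [0.5725, 0.0695, 0.1753]
orientation: [-0.173, 0.698, 0.672, 0.178]
force: [0.1, -0.2, -1.4]
grip_width: 0.0144
gripper_force: 79.7
t 10.02 pos [0.5727 0.0708 0.1755] d cm [-1.09 -0.01 -2.13] a [-0.002  0.202  0.   ] w 0.0142 gf 79.7 F [ 0.3  0.1 -1.1]
```

View pics/c6.png

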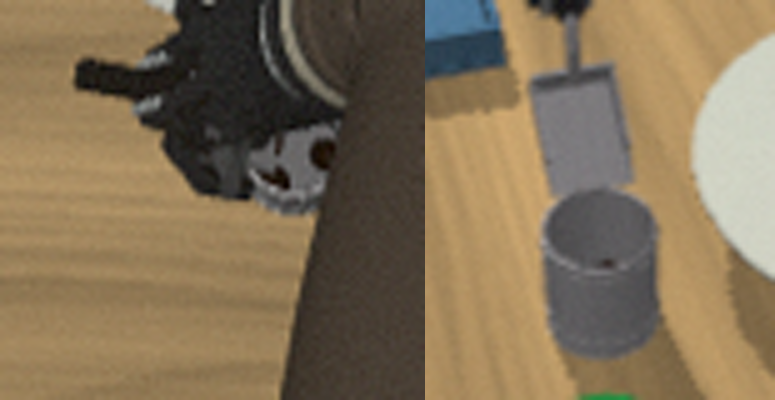

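At least two nuts, apparently all three, are in the jar at top-crop (275,145), (275,180) and (322,150); the scoop is empty. Now I'll return it.

```bash
python3 - <<'E'
from h import *
rel([.573,.13,.20],tool(-.038));
E
python3 -m handwheel '[{"grip":0.9,"dx":2.0,"dy":0,"dz":-1.5,"ax":0,"ay":-0.05,"az":0},{"grip":0.9,"dx":4.0,"dy":0,"dz":-1.0,"ax":0,"ay":-0.12,"az":0},{"grip":0.9,"dx":5.0,"dy":0,"dz":0.0,"ax":0,"ay":-0.2,"az":0},{"grip":0.9,"dx":6.3,"dy":0,"dz":0.7,"ax":0,"ay":-0.3,"az":0},{"grip":0.9,"dx":6.3,"dy":0,"dz":0.7,"ax":0,"ay":-0.4,"az":0},{"grip":0.9,"dx":6.3,"dy":0,"dz":0.7,"ax":0,"ay":-0.49,"az":0},{"grip":0.9,"dx":6.3,"dy":0,"dz":0.7,"ax":0,"ay":-0.5,"az":0},{"grip":0.9,"dx":6.3,"dy":0,"dz":0.7,"ax":0,"ay":-0.5,"az":0}]'
python3 - <<'E'
from h import *
rel([.5398,.37,.15],tool(-.038));
E
```

```text
t 10.02 pos [0.5727 0.0708 0.1755] d cm [ 6.37 -0.19  0.67] a [-0.002 -0.498  0.001] w 0.0142 gf 79.7 F [ 0.3  0.1 -1.1]
clock: 10.68
position: [0.5745, 0.1326, 0.2003]
orientation: [0.0, 0.718, 0.696, 0.0]
force: [-0.7, -0.1, 0.0]
grip_width: 0.0145
gripper_force: 79.6
t 10.68 pos [0.5745 0.1326 0.2003] d cm [23.62 -4.22  5.03] a [ 0.    -0.     0.007] w 0.0145 gf 79.6 F [-0.7 -0.1  0. ]
```

```bash
python3 -m handwheel '[{"grip":0.9,"dx":3.0,"dy":-0.5,"dz":0.5,"ax":0,"ay":0,"az":0.007},{"grip":0.9,"dx":6.5,"dy":-1.2,"dz":1.0,"ax":0,"ay":0,"az":0.007},{"grip":0.9,"dx":10,"dy":-1.8,"dz":1.5,"ax":0,"ay":0,"az":0.007},{"grip":0.9,"dx":13.5,"dy":-2.4,"dz":2,"ax":0,"ay":0,"az":0.007},{"grip":0.9,"dx":17,"dy":-3,"dz":3,"ax":0,"ay":0,"az":0.007},{"grip":0.9,"dx":20.5,"dy":-3.7,"dz":4,"ax":0,"ay":0,"az":0.007},{"grip":0.9,"dx":23.6,"dy":-4.2,"dz":5,"ax":0,"ay":0,"az":0.007},{"grip":0.9,"dx":23.6,"dy":-4.2,"dz":5,"ax":0,"ay":0,"az":0.007}]'
python3 -m handwheel '[{"grip":0.9,"dx":0,"dy":0,"dz":1,"ax":0,"ay":0,"az":0},{"grip":0.9,"dx":0,"dy":0,"dz":2,"ax":0,"ay":0,"az":0},{"grip":0.9,"dx":0,"dy":0,"dz":2,"ax":0,"ay":0,"az":0},{"grip":0.9,"dx":0,"dy":0,"dz":2,"ax":0,"ay":0,"az":0}]'
python3 - <<'E'
from h import *
rel([.5398,.37,.0485],tool(-.038));
E
```

```text
clock: 11.35
position: [0.5394, 0.3712, 0.1473]
orientation: [-0.002, 0.721, 0.693, -0.001]
force: [0.7, -0.4, -0.9]
grip_width: 0.0141
gripper_force: 79.6
clock: 11.68
position: [0.5413, 0.3653, 0.1295]
orientation: [-0.0, 0.723, 0.691, -0.001]
force: [0.2, -0.1, -1.1]
grip_width: 0.0141
gripper_force: 79.6
t 11.68 pos [0.5413 0.3653 0.1295] d cm [ 0.48 -0.16  8.1 ] a [-0.001  0.001 -0.007] w 0.0141 gf 79.6 F [ 0.2 -0.1 -1.1]
```

```bash
python3 -m handwheel '[{"grip":0.9,"dx":0.4,"dy":-0.15,"dz":1,"ax":0,"ay":0,"az":-0.007},{"grip":0.9,"dx":0.4,"dy":-0.15,"dz":2,"ax":0,"ay":0,"az":-0.007},{"grip":0.9,"dx":0.4,"dy":-0.15,"dz":3,"ax":0,"ay":0,"az":-0.007},{"grip":0.9,"dx":0.4,"dy":-0.15,"dz":4,"ax":0,"ay":0,"az":-0.007},{"grip":0.9,"dx":0.4,"dy":-0.15,"dz":4.5,"ax":0,"ay":0,"az":-0.007},{"grip":0.9,"dx":0.4,"dy":-0.15,"dz":4.5,"ax":0,"ay":0,"az":-0.007}]'
python3 -m handwheel '[{"grip":0.9,"dx":0,"dy":0,"dz":0.6,"ax":0,"ay":0,"az":0},{"grip":0.9,"dx":0,"dy":0,"dz":1.2,"ax":0,"ay":0,"az":0},{"grip":0.9,"dx":0,"dy":0,"dz":1.8,"ax":0,"ay":0,"az":0},{"grip":0.9,"dx":0,"dy":0,"dz":2.4,"ax":0,"ay":0,"az":0},{"grip":0.9,"dx":0,"dy":0,"dz":2.9,"ax":0,"ay":0,"az":0},{"grip":0.9,"dx":0,"dy":0,"dz":3.2,"ax":0,"ay":0,"az":0},{"grip":0.9,"dx":0,"dy":0,"dz":3.2,"ax":0,"ay":0,"az":0}]'
python3 - <<'E'
from h import *
rel([.5398,.37,.0485],tool(-.038));
E
```

```text
clock: 12.18
position: [0.539, 0.3704, 0.0831]
orientation: [-0.0, 0.72, 0.694, -0.002]
force: [-0.9, -0.1, -0.2]
grip_width: 0.0147
gripper_force: 79.6
clock: 12.77
position: [0.5395, 0.3708, 0.0523]
orientation: [-0.0, 0.72, 0.694, -0.001]
force: [-0.1, 0.6, -1.5]
grip_width: 0.0142
gripper_force: 79.6
t 12.77 pos [0.5395 0.3708 0.0523] d cm [-0.08  0.03  0.38] a [-0.001  0.001  0.002] w 0.0142 gf 79.6 F [-0.1  0.6 -1.5]
```

```bash
python3 -m handwheel '[{"grip":0.9,"dx":0,"dy":0,"dz":0.2,"ax":0,"ay":0,"az":0},{"grip":0.9,"dx":0,"dy":0,"dz":0.3,"ax":0,"ay":0,"az":0},{"grip":0.9,"dx":0,"dy":0,"dz":0.4,"ax":0,"ay":0,"az":0},{"grip":0.9,"dx":0,"dy":0,"dz":0.5,"ax":0,"ay":0,"az":0},{"grip":0.9,"dx":0,"dy":0,"dz":0.5,"ax":0,"ay":0,"az":0}]'
python3 - <<'E'
from h import *
rel([.5398,.37,.0485],tool(-.038));
E
```

```text
clock: 13.18
position: [0.54, 0.3712, 0.0484]
orientation: [-0.0, 0.72, 0.694, 0.0]
force: [-0.3, -0.4, -1.4]
grip_width: 0.0142
gripper_force: 79.7
t 13.18 pos [0.54   0.3712 0.0484] d cm [-0.12 -0.02 -0.01] a [ 0.    -0.     0.002] w 0.0142 gf 79.7 F [-0.3 -0.4 -1.4]
```

```bash
python3 -m handwheel '[{"grip":0.9,"dx":0,"dy":0,"dz":0.1,"ax":0,"ay":0,"az":0},{"grip":0.9,"dx":0,"dy":0,"dz":0.2,"ax":0,"ay":0,"az":0},{"grip":0.9,"dx":0,"dy":0,"dz":0.2,"ax":0,"ay":0,"az":0}]'
python3 -m handwheel '[{"grip":0.55,"dx":0,"dy":0,"dz":0,"ax":0,"ay":0,"az":0},{"grip":0.55,"dx":0,"dy":0,"dz":0,"ax":0,"ay":0,"az":0},{"grip":0.55,"dx":0,"dy":0,"dz":0,"ax":0,"ay":0,"az":0},{"grip":0.55,"dx":0,"dy":0,"dz":-1.0,"ax":0,"ay":0,"az":0},{"grip":0.55,"dx":0,"dy":0,"dz":-3.5,"ax":0,"ay":0,"az":0},{"grip":0.55,"dx":0,"dy":0,"dz":-7.0,"ax":0,"ay":0,"az":0},{"grip":0.55,"dx":0,"dy":0,"dz":-11,"ax":0,"ay":0,"az":0},{"grip":0.55,"dx":0,"dy":0,"dz":-12,"ax":0,"ay":0,"az":0}]'
```

```text
clock: 13.43
position: [0.5402, 0.3718, 0.0479]
orientation: [-0.0, 0.72, 0.694, 0.001]
force: [-3.3, -0.0, 7.3]
grip_width: 0.0143
gripper_force: 80.8
clock: 14.1
position: [0.5417, 0.3722, 0.1738]
orientation: [0.001, 0.72, 0.694, 0.004]
force: [0.2, 0.9, 1.7]
grip_width: 0.038
gripper_force: 0.0
```

```bash
python3 - <<'E'
from h import *
import pickle
a,b=pickle.load(open('s0.pkl','rb'))
k=.64
for n,u,us,z in(('green',(466,354),(385,389),.03),('black',(498,396),(351,435),.03),('bigred',(551,404),(356,490),.04),('lidcap',(530.5,341.5),(422,442),.049),('jar',(404,334),(383,320),.075),('lidrim',(528.5,344),(422.5,454),.019)):
    print(n,tri(a,np.array(u)*k-.2,b,np.array(us)*k-.2)[0].round(4),atz(a,np.array(u)*k-.2,z).round(4),atz(b,np.array(us)*k-.2,z).round(4))
# lid model overlay fit: search lid xy matching red mask centroid in both views (cap solid)
def sil(s,x,y):
    t=np.linspace(0,2*np.pi,40);P=[]
    for z in(.019,.049):P.append(np.c_[x+.026*np.cos(t),y+.026*np.sin(t),0*t+z])
    h=cv2.convexHull((proj(s,np.vstack(P))*16).astype(np.int32));m=np.zeros((384*2,512*2),np.uint8)
    m=np.zeros((384,512),np.uint8);cv2.fillConvexPoly(m,h,1,shift=4);return m
red=lambda p:((p[...,0]>80)&(p[...,0]-p[...,1]>45)&(p[...,0]-p[...,2]>45))
def mask(s,box):
    m=np.zeros((384,512),bool);x,y,w,h=box;m[y:y+h,x:x+w]=red(s['pixels'].astype(int))[y:y+h,x:x+w];return m
ma=mask(a,(315,195,50,45));mb=mask(b,(245,265,50,45))
cen=lambda m:np.array([v.mean() for v in np.nonzero(m)])[::-1]
from scipy.optimize import least_squares
for nm,ss in(('top',[(a,ma)]),('side',[(b,mb)]),('both',[(a,ma),(b,mb)])):
    f=lambda p:np.concatenate([cen(sil(s,*p))-cen(m) for s,m in ss])
    o=least_squares(f,[.567,-.238],diff_step=.01);print(nm,o.x.round(4),o.fun.round(2),[(sil(s,*o.x).sum(),m.sum()) for s,m in ss])
rel([.567,-.238,.12],tool(np.pi/2))
E
```

```text
green [ 0.5408 -0.1205  0.0374] [ 0.5414 -0.1213  0.03  ] [ 0.5424 -0.1153  0.03  ]
black [ 0.4686 -0.1804  0.0262] [ 0.4669 -0.1798  0.03  ] [ 0.4698 -0.1827  0.03  ]
bigred [ 0.4558 -0.2741  0.0356] [ 0.455 -0.273  0.04 ] [ 0.4561 -0.2762  0.04  ]
lidcap [ 0.5658 -0.2365  0.0484] [ 0.5654 -0.2364  0.049 ] [ 0.566  -0.2368  0.049 ]
jar [ 0.5688 -0.0059  0.0748] [ 0.5669 -0.0058  0.075 ] [ 0.5706 -0.0058  0.075 ]
lidrim [ 0.5663 -0.2393  0.018 ] [ 0.5657 -0.239   0.019 ] [ 0.5664 -0.2398  0.019 ]
top [ 0.5673 -0.2388] [-0.01 -0.02] [(np.uint64(335), np.int64(275))]
side [ 0.5663 -0.2372] [0.14 0.05] [(np.uint64(532), np.int64(461))]
both [ 0.5664 -0.2378] [-0.21  0.22  0.25  0.13] [(np.uint64(334), np.int64(275)), (np.uint64(533), np.int64(461))]
t 14.1 pos [0.5417 0.3722 0.1738] d cm [-60.92   4.69   5.1 ] a [ 0.009  0.002 -1.607] w 0.038 gf 0.0 F [0.2 0.9 1.7]
```

```bash
python3 - <<'E'
from h import *
import pickle
a,b=pickle.load(open('s0.pkl','rb'))
print(r.read_state()['q'].round(2))
print('tt',atz(a,(394*.64,231*.64),.05),'mould corner',atz(a,(435*.64,277*.64),.104),atz(a,(323*.64,240*.64),.104))
for p in([.54,.1,.20],[.566,-.15,.18],[.5665,-.238,.12]): rel(p,tool(-.785))
E
```

```text
[0.6  0.38 0.16 1.34 0.   2.21]
tt [0.76776586 0.01820518 0.05      ] mould corner [ 0.66525927 -0.05784433  0.104     ] [0.72719346 0.14431416 0.104     ]
t 14.1 pos [0.5417 0.3722 0.1738] d cm [-27.2    0.83  -2.75] a [ 0.005 -0.007  0.749] w 0.038 gf 0.0 F [0.2 0.9 1.7]
t 14.1 pos [0.5417 0.3722 0.1738] d cm [-52.1    4.31  -0.85] a [ 0.005 -0.007  0.749] w 0.038 gf 0.0 F [0.2 0.9 1.7]
t 14.1 pos [0.5417 0.3722 0.1738] d cm [-60.92   4.64   5.1 ] a [ 0.005 -0.007  0.749] w 0.038 gf 0.0 F [0.2 0.9 1.7]
```

```bash
python3 -m handwheel '[{"grip":0.55,"dx":-3,"dy":0,"dz":-1,"ax":0,"ay":0,"az":0.1},{"grip":0.4,"dx":-6,"dy":0.2,"dz":-2,"ax":0,"ay":0,"az":0.2},{"grip":0.2,"dx":-10,"dy":0.3,"dz":-2.5,"ax":0,"ay":0,"az":0.3},{"grip":0,"dx":-14,"dy":0.5,"dz":-2.7,"ax":0,"ay":0,"az":0.4},{"grip":0,"dx":-18,"dy":0.6,"dz":-2.7,"ax":0,"ay":0,"az":0.5},{"grip":0,"dx":-22,"dy":0.8,"dz":-2.7,"ax":0,"ay":0,"az":0.6},{"grip":0,"dx":-26,"dy":0.8,"dz":-2.7,"ax":0,"ay":0,"az":0.7},{"grip":0,"dx":-30,"dy":1,"dz":-2.7,"ax":0,"ay":0,"az":0.748}]'
python3 - <<'E'
from h import *
rel([.5665,-.238,.12],tool(-.785))
E
```

```text
clock: 14.77
position: [0.5387, 0.0691, 0.1942]
orientation: [0.0, 0.924, 0.381, 0.0]
force: [0.7, 0.1, -0.2]
grip_width: 0.0851
gripper_force: 0.0
t 14.77 pos [0.5387 0.0691 0.1942] d cm [-19.68  23.73   7.42] a [ 0.001 -0.001 -0.003] w 0.0851 gf 0.0 F [ 0.7  0.1 -0.2]
```

```bash
python3 -m handwheel '[{"grip":0,"dx":-2.5,"dy":3,"dz":0.2,"ax":0,"ay":0,"az":0},{"grip":0,"dx":-5,"dy":6,"dz":0.5,"ax":0,"ay":0,"az":0},{"grip":0,"dx":-7.5,"dy":9,"dz":0.8,"ax":0,"ay":0,"az":0},{"grip":0,"dx":-10,"dy":12,"dz":1,"ax":0,"ay":0,"az":0},{"grip":0,"dx":-12.5,"dy":15,"dz":2,"ax":0,"ay":0,"az":0},{"grip":0,"dx":-15,"dy":18,"dz":3,"ax":0,"ay":0,"az":0},{"grip":0,"dx":-17.5,"dy":21,"dz":5,"ax":0,"ay":0,"az":0},{"grip":0,"dx":-19.7,"dy":23.7,"dz":7.4,"ax":0,"ay":0,"az":0}]'
python3 -m handwheel '[{"grip":0,"dx":0,"dy":0,"dz":0,"ax":0,"ay":0,"az":0},{"grip":0,"dx":0,"dy":0,"dz":0,"ax":0,"ay":0,"az":0},{"grip":0,"dx":0,"dy":0,"dz":0,"ax":0,"ay":0,"az":0}]'
python3 - <<'E'
from h import *
rel([.5665,-.238,.02],tool(-.785))
E
```

```text
clock: 15.43
position: [0.5685, -0.2365, 0.1225]
orientation: [0.002, 0.924, 0.383, 0.001]
force: [2.2, -0.1, 0.0]
grip_width: 0.0854
gripper_force: 0.0
clock: 15.68
position: [0.5676, -0.2337, 0.1214]
orientation: [-0.0, 0.924, 0.383, 0.0]
force: [1.0, 0.2, -0.6]
grip_width: 0.0852
gripper_force: 0.0
t 15.68 pos [ 0.5676 -0.2337  0.1214] d cm [-0.38  0.24 10.14] a [-0. -0.  0.] w 0.0852 gf 0.0 F [ 1.   0.2 -0.6]
```

```bash
python3 -m handwheel '[{"grip":0,"dx":-0.38,"dy":0.24,"dz":1,"ax":0,"ay":0,"az":0},{"grip":0,"dx":-0.38,"dy":0.24,"dz":2.5,"ax":0,"ay":0,"az":0},{"grip":0,"dx":-0.38,"dy":0.24,"dz":4.5,"ax":0,"ay":0,"az":0},{"grip":0,"dx":-0.38,"dy":0.24,"dz":6.5,"ax":0,"ay":0,"az":0},{"grip":0,"dx":-0.38,"dy":0.24,"dz":8,"ax":0,"ay":0,"az":0},{"grip":0,"dx":-0.38,"dy":0.24,"dz":9,"ax":0,"ay":0,"az":0},{"grip":0,"dx":-0.38,"dy":0.24,"dz":9,"ax":0,"ay":0,"az":0},{"grip":0,"dx":-0.38,"dy":0.24,"dz":9,"ax":0,"ay":0,"az":0}]'
python3 - <<'E'
from h import *
rel([.5665,-.238,.02],tool(-.785))
a=snap('top');b=snap('side')
f=lambda s,x,y,w,h,k: cv2.resize(s['pixels'][y:y+h,x:x+w,::-1],(w*k,h*k),interpolation=cv2.INTER_CUBIC)
cv2.imwrite('pics/c7.png',np.hstack([f(a,300,185,70,80,5),f(b,225,240,90,80,5)]))
E
```

```text
clock: 16.35
position: [0.5668, -0.2373, 0.0313]
orientation: [0.0, 0.923, 0.384, -0.0]
force: [-0.6, 0.0, 0.1]
grip_width: 0.0855
gripper_force: 0.0
t 16.35 pos [ 0.5668 -0.2373  0.0313] d cm [-0.07  0.03  1.13] a [0.    0.    0.002] w 0.0855 gf 0.0 F [-0.6  0.   0.1]
```

View pics/c7.png

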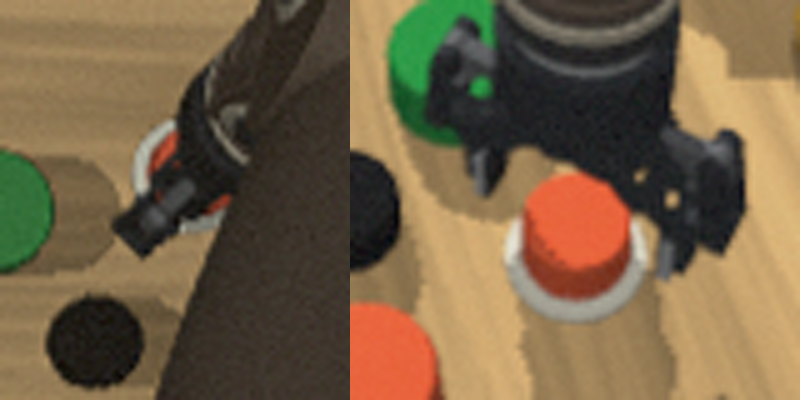

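```bash
python3 - <<'E'
from h import *
import pickle
b=pickle.load(open('s0.pkl','rb'))[1]
d=np.array([np.cos(-.785),np.sin(-.785)])
for s in(-1,1):
    for off in(.043,.05):
        for z in(.03,.04,.05): 
            p=np.r_[np.array([.5667,-.2373])+s*off*d,z];u=proj(b,p)[0];print(s,off,z,((u+.5-[225,240])*5-.5+[350,0]).round(0))
E
```

```text
-1 0.043 0.03 [497. 199.]
-1 0.043 0.04 [497. 188.]
-1 0.043 0.05 [496. 177.]
-1 0.05 0.03 [484. 193.]
-1 0.05 0.04 [484. 182.]
-1 0.05 0.05 [483. 171.]
1 0.043 0.03 [661. 276.]
1 0.043 0.04 [662. 265.]
1 0.043 0.05 [663. 254.]
1 0.05 0.03 [675. 283.]
1 0.05 0.04 [676. 272.]
1 0.05 0.05 [677. 261.]
```

Tips in the side crop at (487,195) and (668,278) correspond to a height near TCP height; the lid pair is centred between them. Next I'll descend to the rim and grip.

```bash
python3 -m handwheel '[{"grip":0,"dx":-0.05,"dy":0.03,"dz":0.6,"ax":0,"ay":0,"az":0},{"grip":0,"dx":-0.05,"dy":0.03,"dz":1.2,"ax":0,"ay":0,"az":0},{"grip":0,"dx":-0.05,"dy":0.03,"dz":1.8,"ax":0,"ay":0,"az":0},{"grip":0,"dx":-0.05,"dy":0.03,"dz":2.3,"ax":0,"ay":0,"az":0},{"grip":0,"dx":-0.05,"dy":0.03,"dz":2.5,"ax":0,"ay":0,"az":0},{"grip":0,"dx":-0.05,"dy":0.03,"dz":2.5,"ax":0,"ay":0,"az":0}]' 50
python3 -m handwheel '[{"grip":0.1,"dx":0,"dy":0,"dz":0,"ax":0,"ay":0,"az":0},{"grip":0.15,"dx":0,"dy":0,"dz":0,"ax":0,"ay":0,"az":0},{"grip":0.18,"dx":0,"dy":0,"dz":0,"ax":0,"ay":0,"az":0},{"grip":0.22,"dx":0,"dy":0,"dz":0,"ax":0,"ay":0,"az":0},{"grip":0.26,"dx":0,"dy":0,"dz":0,"ax":0,"ay":0,"az":0},{"grip":0.3,"dx":0,"dy":0,"dz":0,"ax":0,"ay":0,"az":0},{"grip":0.3,"dx":0,"dy":0,"dz":0,"ax":0,"ay":0,"az":0}]' 50
```

```text
clock: 16.95
position: [0.5659, -0.2384, 0.0049]
orientation: [-0.001, 0.924, 0.383, -0.001]
force: [0.2, -0.5, -0.6]
grip_width: 0.0855
gripper_force: 0.0
clock: 17.53
position: [0.5668, -0.2386, 0.0074]
orientation: [0.0, 0.924, 0.383, 0.0]
force: [-2.8, 1.3, 7.5]
grip_width: 0.0654
gripper_force: 53.1
```

```bash
python3 -m handwheel '[{"grip":0.3,"dx":0,"dy":0,"dz":-0.2,"ax":0,"ay":0,"az":0},{"grip":0.3,"dx":0,"dy":0,"dz":-0.5,"ax":0,"ay":0,"az":0},{"grip":0.3,"dx":0,"dy":0,"dz":-1.0,"ax":0,"ay":0,"az":0},{"grip":0.3,"dx":0,"dy":0,"dz":-1.8,"ax":0,"ay":0,"az":0},{"grip":0.3,"dx":0,"dy":0,"dz":-2.8,"ax":0,"ay":0,"az":0},{"grip":0.3,"dx":0,"dy":0,"dz":-3.6,"ax":0,"ay":0,"az":0},{"grip":0.3,"dx":0,"dy":0,"dz":-4.0,"ax":0,"ay":0,"az":0},{"grip":0.3,"dx":0,"dy":0,"dz":-4.0,"ax":0,"ay":0,"az":0}]'
python3 - <<'E'
from h import *
b=snap('side','l1.png')
rel([.57,-.0075,.145],tool(-.785))
p=b['pixels'].astype(int)
m=(p[...,0]>80)&(p[...,0]-p[...,1]>45)&(p[...,0]-p[...,2]>45);m=m.astype(np.uint8)
n,l,st,c=cv2.connectedComponentsWithStats(m)
for i in range(1,n):
    if st[i,4]>60: print(st[i],c[i].round(1))
w=(p.min(2)>130)&(p.max(2)-p.min(2)<30); w[:, :200]=0; w[:200]=0; w[:, 330:]=0; w[320:]=0
v,u=np.nonzero(w);print('white',len(v),u.min(),u.max(),v.min(),v.max(),u.mean(),v.mean())
# expected
for h in(.04,.042,.045): print(h,proj(b,[[.567,-.2385,h+.049],[.567,-.2385,h+.019]]).round(1).tolist())
E
```

```text
clock: 18.2
position: [0.5675, -0.2389, 0.0477]
orientation: [0.001, 0.924, 0.383, 0.001]
force: [0.2, -0.2, -0.6]
grip_width: 0.0651
gripper_force: 55.3
t 18.25 pos [ 0.5671 -0.2388  0.0469] d cm [ 16.59 -16.11  -9.83] a [ 0.001 -0.001  0.001] w 0.0651 gf 55.3 F [ 0.8 -0.4 -0.6]
[ 330  138   84   45 2203] [366.3 158.8]
[313 158  16  11 128] [320.1 162.3]
[393 167  66  29 754] [421.5 180. ]
[361 186  23  16 196] [373.5 192.9]
[317 189  18  13 169] [324.8 194.7]
[ 423  261   52   42 1433] [448.4 281.9]
[493 262  19  14  85] [503.9 268.6]
[260 267  22  24 384] [269.5 279.7]
[211 300  33  37 967] [227.1 317.9]
[454 301  42  18 180] [474.2 308.6]
[ 455  319   55   50 1668] [483.4 344.8]
white 591 233 329 200 295 303.46869712351946 228.9932318104907
0.04 [[270.9, 273.8], [270.6, 280.9]]
0.042 [[270.9, 273.3], [270.6, 280.4]]
0.045 [[270.9, 272.6], [270.7, 279.7]]
```

```bash
python3 - <<'E'
from h import *
import pickle
b0=pickle.load(open('s0.pkl','rb'))[1];im=cv2.imread('pics/l1.png')[:,:,::-1]
for p in(b0['pixels'],im):
    p=p.astype(int)
    for t in(45,70,100):
        m=(p[...,0]-p[...,1]>t)&(p[...,0]-p[...,2]>t);m[:,:245]=0;m[:,295:]=0;m[:262]=0;m[305:]=0
        v,u=np.nonzero(m);print(t,len(v),u.min(),u.max(),v.min(),v.max(),u.mean().round(1),v.mean().round(1))
print(proj(b0,[[.567,-.2385,.049],[.567,-.2385,.089]]))
for row in range(262,300,1): print(row, im[row,270], b0['pixels'][row,270])
E
```

```text
45 461 259 280 274 299 269.8 286.2
70 358 259 280 275 296 269.6 284.4
100 303 260 280 275 293 269.8 283.7
45 384 260 281 267 290 269.5 279.7
70 344 260 280 268 290 269.3 279.4
100 219 260 280 268 284 269.1 276.7
[[270.51918739 283.1920723 ]
 [270.87873483 273.80114707]]
262 [35 34 37] [169 139  93]
263 [33 32 36] [170 138  96]
264 [34 38 39] [168 137  93]
265 [31 35 34] [169 140  93]
266 [35 35 36] [169 137  91]
267 [33 33 38] [170 139  92]
268 [36 36 40] [171 144  96]
269 [85 45 38] [170 141  93]
270 [179  75  50] [177 147  99]
271 [234 100  61] [177 142  97]
272 [234 101  60] [179 146  97]
273 [233  99  58] [177 144  97]
274 [230  96  59] [178 116  78]
275 [210  84  52] [212  85  50]
276 [172  69  41] [213  86  54]
277 [173  66  41] [213  88  55]
278 [177  71  45] [212  83  49]
279 [176  73  46] [210  85  51]
280 [177  73  42] [212  83  52]
281 [186  75  47] [213  86  54]
282 [209  86  53] [213  87  55]
283 [204  82  48] [212  84  50]
284 [183  78  48] [210  83  51]
285 [152  61  36] [211  83  50]
286 [140  60  39] [211  84  49]
287 [141  61  39] [212  84  52]
288 [139  58  38] [210  84  48]
289 [136  59  37] [211  83  47]
290 [135  59  37] [212  87  50]
291 [146 105  92] [208  82  49]
292 [165 161 149] [204  82  46]
293 [163 159 146] [175  73  46]
294 [163 159 146] [132  53  34]
295 [153 144 131] [115  46  30]
296 [172 149 113] [113  49  29]
297 [217 180 120] [114  50  36]
298 [217 180 120] [111  44  26]
299 [217 180 119] [116  63  50]
```

```bash
python3 -m handwheel '[{"grip":0.3,"dx":0.3,"dy":-0.3,"dz":-1,"ax":0,"ay":0,"az":0},{"grip":0.3,"dx":0.9,"dy":-0.9,"dz":-2.5,"ax":0,"ay":0,"az":0},{"grip":0.3,"dx":2,"dy":-2,"dz":-4.5,"ax":0,"ay":0,"az":0},{"grip":0.3,"dx":3.5,"dy":-3.4,"dz":-6.5,"ax":0,"ay":0,"az":0},{"grip":0.3,"dx":5,"dy":-4.9,"dz":-8,"ax":0,"ay":0,"az":0},{"grip":0.3,"dx":6.5,"dy":-6.4,"dz":-9,"ax":0,"ay":0,"az":0},{"grip":0.3,"dx":8,"dy":-7.9,"dz":-9.3,"ax":0,"ay":0,"az":0},{"grip":0.3,"dx":9.5,"dy":-9.3,"dz":-9.3,"ax":0,"ay":0,"az":0}]'
python3 -m handwheel '[{"grip":0.3,"dx":1.5,"dy":-1.4,"dz":0,"ax":0,"ay":0,"az":0},{"grip":0.3,"dx":2.8,"dy":-2.7,"dz":0,"ax":0,"ay":0,"az":0},{"grip":0.3,"dx":4,"dy":-3.9,"dz":0,"ax":0,"ay":0,"az":0},{"grip":0.3,"dx":5.1,"dy":-4.9,"dz":0,"ax":0,"ay":0,"az":0},{"grip":0.3,"dx":6,"dy":-5.7,"dz":0,"ax":0,"ay":0,"az":0},{"grip":0.3,"dx":6.6,"dy":-6.3,"dz":0,"ax":0,"ay":0,"az":0},{"grip":0.3,"dx":7,"dy":-6.7,"dz":0,"ax":0,"ay":0,"az":0},{"grip":0.3,"dx":7.0,"dy":-6.7,"dz":0,"ax":0,"ay":0,"az":0}]'
python3 - <<'E'
from h import *
rel([.5696,-.0068,.115],tool(-.785))
E
```

```text
clock: 18.92
position: [0.568, -0.1044, 0.1407]
orientation: [0.0, 0.924, 0.383, 0.001]
force: [1.4, 0.6, -1.0]
grip_width: 0.0649
gripper_force: 55.5
clock: 19.58
position: [0.5697, -0.0079, 0.1389]
orientation: [-0.0, 0.923, 0.384, -0.0]
force: [1.1, -0.1, -0.8]
grip_width: 0.0651
gripper_force: 55.5
t 19.58 pos [ 0.5697 -0.0079  0.1389] d cm [ 0.07 -0.08  2.39] a [-0.     0.     0.002] w 0.0651 gf 55.5 F [ 1.1 -0.1 -0.8]
```

```bash
python3 -m handwheel '[{"grip":0.3,"dx":0.05,"dy":-0.05,"dz":0.5,"ax":0,"ay":0,"az":0},{"grip":0.3,"dx":0.05,"dy":-0.05,"dz":1.2,"ax":0,"ay":0,"az":0},{"grip":0.3,"dx":0.05,"dy":-0.05,"dz":2,"ax":0,"ay":0,"az":0},{"grip":0.3,"dx":0.05,"dy":-0.05,"dz":2.7,"ax":0,"ay":0,"az":0},{"grip":0.3,"dx":0.05,"dy":-0.05,"dz":3.2,"ax":0,"ay":0,"az":0},{"grip":0.3,"dx":0.05,"dy":-0.05,"dz":3.4,"ax":0,"ay":0,"az":0},{"grip":0.3,"dx":0.05,"dy":-0.05,"dz":3.4,"ax":0,"ay":0,"az":0},{"grip":0.3,"dx":0.05,"dy":-0.05,"dz":3.4,"ax":0,"ay":0,"az":0}]'
python3 - <<'E'
from h import *
b=snap('side');a=snap('top')
rel([.5696,-.0068,.09],tool(-.785))
f=lambda s,x,y,w,h,k: cv2.resize(s['pixels'][y:y+h,x:x+w,::-1],(w*k,h*k),interpolation=cv2.INTER_CUBIC)
cv2.imwrite('pics/c8.png',np.hstack([f(a,225,185,60,80,5),f(b,205,160,90,80,5)]))
E
```

```text
clock: 20.25
position: [0.5697, -0.0082, 0.1049]
orientation: [-0.0, 0.924, 0.383, -0.0]
force: [-0.0, 0.1, -0.9]
grip_width: 0.0647
gripper_force: 55.5
t 20.35 pos [ 0.57   -0.0081  0.1053] d cm [ 0.06 -0.12  1.53] a [ 0.    -0.     0.001] w 0.0648 gf 55.5 F [-0.3 -0.4 -1.1]
```

View pics/c8.png

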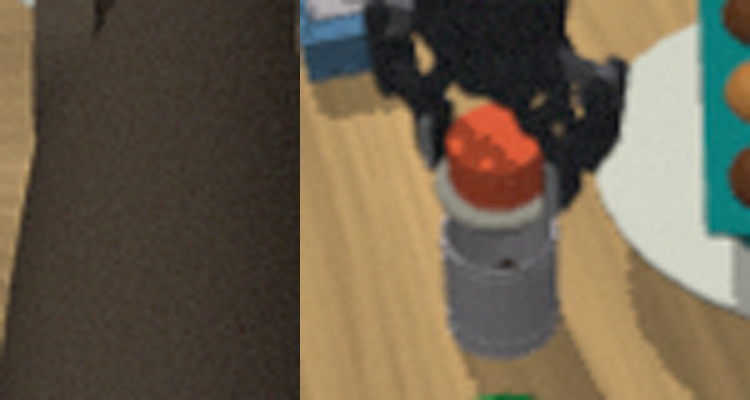

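The lid pair hangs level above the jar: lid rim spans 435–557, jar rim 442–558 in the side crop. I'll check those centres against the projection.

```bash
python3 - <<'E'
from h import *
import pickle
b=pickle.load(open('s0.pkl','rb'))[1]
C=lambda u:((u+.5-[205,160])*5-.5+[300,0]).round(1)
for p in([.5696,-.0068,.075],[.57,-.0081,.117],[.575,-.0081,.117],[.5696,-.0068,.0]): print(p,C(proj(b,p)[0]))
E
```

```text
[0.5696, -0.0068, 0.075] [500.4 226.6]
[0.57, -0.0081, 0.117] [499.1 173.3]
[0.575, -0.0081, 0.117] [508.4 171.3]
[0.5696, -0.0068, 0.0] [504.7 316.3]
```

```bash
python3 -m handwheel '[{"grip":0.3,"dx":0.1,"dy":-0.07,"dz":0.5,"ax":0,"ay":0,"az":0},{"grip":0.3,"dx":0.1,"dy":-0.07,"dz":1.0,"ax":0,"ay":0,"az":0},{"grip":0.3,"dx":0.1,"dy":-0.07,"dz":1.5,"ax":0,"ay":0,"az":0},{"grip":0.3,"dx":0.1,"dy":-0.07,"dz":1.9,"ax":0,"ay":0,"az":0},{"grip":0.3,"dx":0.1,"dy":-0.07,"dz":2.0,"ax":0,"ay":0,"az":0},{"grip":0.3,"dx":0.1,"dy":-0.07,"dz":2.0,"ax":0,"ay":0,"az":0}]'
python3 -m handwheel '[{"grip":0.3,"dx":0,"dy":0,"dz":0.15,"ax":0,"ay":0,"az":0},{"grip":0.3,"dx":0,"dy":0,"dz":0.3,"ax":0,"ay":0,"az":0},{"grip":0.3,"dx":0,"dy":0,"dz":0.45,"ax":0,"ay":0,"az":0},{"grip":0.3,"dx":0,"dy":0,"dz":0.6,"ax":0,"ay":0,"az":0},{"grip":0.3,"dx":0,"dy":0,"dz":0.6,"ax":0,"ay":0,"az":0}]'
python3 - <<'E'
from h import *
rel([.5703,-.0068,.0704],tool(-.785))
E
```

```text
clock: 20.85
position: [0.5695, -0.0068, 0.0842]
orientation: [-0.0, 0.924, 0.383, -0.001]
force: [0.1, 0.9, -1.1]
grip_width: 0.0653
gripper_force: 55.5
clock: 21.27
position: [0.5698, -0.0068, 0.0786]
orientation: [-0.0, 0.924, 0.383, -0.0]
force: [-0.2, 0.6, -0.3]
grip_width: 0.0647
gripper_force: 55.5
t 21.27 pos [ 0.5698 -0.0068  0.0786] d cm [0.04 0.03 0.82] a [-0.     0.     0.001] w 0.0647 gf 55.5 F [-0.2  0.6 -0.3]
```

```bash
python3 -m handwheel '[{"grip":0.3,"dx":0,"dy":0,"dz":0.15,"ax":0,"ay":0,"az":0},{"grip":0.3,"dx":0,"dy":0,"dz":0.3,"ax":0,"ay":0,"az":0},{"grip":0.3,"dx":0,"dy":0,"dz":0.45,"ax":0,"ay":0,"az":0},{"grip":0.3,"dx":0,"dy":0,"dz":0.6,"ax":0,"ay":0,"az":0},{"grip":0.3,"dx":0,"dy":0,"dz":0.7,"ax":0,"ay":0,"az":0},{"grip":0.3,"dx":0,"dy":0,"dz":0.7,"ax":0,"ay":0,"az":0}]'
python3 -m handwheel '[{"grip":0.3,"dx":0,"dy":0,"dz":0.1,"ax":0,"ay":0,"az":0},{"grip":0.3,"dx":0,"dy":0,"dz":0.2,"ax":0,"ay":0,"az":0},{"grip":0.3,"dx":0,"dy":0,"dz":0.2,"ax":0,"ay":0,"az":0}]'
```

```text
clock: 21.77
position: [0.5698, -0.0068, 0.0716]
orientation: [-0.0, 0.924, 0.383, -0.0]
force: [-0.9, 0.4, -1.0]
grip_width: 0.065
gripper_force: 55.5
clock: 22.02
position: [0.57, -0.0068, 0.0707]
orientation: [0.0, 0.924, 0.383, 0.0]
force: [-2.1, 0.0, 3.9]
grip_width: 0.065
gripper_force: 56.1
```

```bash
python3 -m handwheel '[{"grip":0.22,"dx":0,"dy":0,"dz":-0.1,"ax":0,"ay":0,"az":0},{"grip":0.15,"dx":0,"dy":0,"dz":-0.1,"ax":0,"ay":0,"az":0},{"grip":0.08,"dx":0,"dy":0,"dz":-0.1,"ax":0,"ay":0,"az":0},{"grip":0,"dx":0,"dy":0,"dz":-0.1,"ax":0,"ay":0,"az":0},{"grip":0,"dx":0,"dy":0,"dz":-0.1,"ax":0,"ay":0,"az":0},{"grip":0,"dx":0,"dy":0,"dz":-0.1,"ax":0,"ay":0,"az":0}]'
python3 - <<'E'
from h import *
b=snap('side','l2.png')
rel([.5700,-.0068,.0925],tool(-.785))
p=b['pixels'].astype(int)
for t in(70,100):
    m=(p[...,0]-p[...,1]>t)&(p[...,0]-p[...,2]>t);m[:,:220]=0;m[:,275:]=0;m[:160]=0;m[250:]=0
    v,u=np.nonzero(m);print(t,len(v),u.min(),u.max(),v.min(),v.max(),u.mean().round(1),v.mean().round(1))
T=np.linspace(0,6.28,60)
for z,rr in((.112,.026),(.082,.034),(.082,.026)):
    q=proj(b,np.c_[.57+rr*np.cos(T),-.0068+rr*np.sin(T),0*T+z]);print(z,rr,q.min(0).round(1),q.max(0).round(1))
for row in range(184,222,2): print(row,p[row,244])
E
```

```text
clock: 22.52
position: [0.57, -0.0068, 0.0709]
orientation: [-0.0, 0.924, 0.383, -0.0]
force: [0.0, -1.0, -0.4]
grip_width: 0.0858
gripper_force: 0.0
t 22.57 pos [ 0.5699 -0.0068  0.0709] d cm [ 0.    0.   -2.16] a [-0.     0.     0.001] w 0.0855 gf 0.0 F [ 0.4  0.1 -0.7]
70 228 235 254 190 209 243.5 197.9
100 117 237 253 190 202 245.1 195.6
0.112 0.026 [234.4 188.3] [254.3 202.5]
0.082 0.034 [232.  194.1] [257.4 212.6]
0.082 0.026 [235.  196.2] [254.4 210.3]
184 [34 32 35]
186 [27 29 33]
188 [31 30 29]
190 [158  65  47]
192 [217  88  53]
194 [221  93  60]
196 [222  91  59]
198 [200  81  49]
200 [158  64  40]
202 [156  61  38]
204 [127  58  38]
206 [123  51  34]
208 [120  52  33]
210 [125  83  70]
212 [144 142 131]
214 [107 106 101]
216 [97 97 97]
218 [92 89 91]
220 [91 90 91]
```

```bash
python3 -m handwheel '[{"grip":0,"dx":0,"dy":0,"dz":-0.4,"ax":0,"ay":0,"az":0},{"grip":0,"dx":0,"dy":0,"dz":-0.9,"ax":0,"ay":0,"az":0},{"grip":0,"dx":0,"dy":0,"dz":-1.5,"ax":0,"ay":0,"az":0},{"grip":0,"dx":0,"dy":0,"dz":-2.0,"ax":0,"ay":0,"az":0},{"grip":0,"dx":0,"dy":0,"dz":-2.4,"ax":0,"ay":0,"az":0},{"grip":0,"dx":0,"dy":0,"dz":-2.4,"ax":0,"ay":0,"az":0},{"grip":0,"dx":0,"dy":0,"dz":-2.4,"ax":0,"ay":0,"az":0}]' 25
python3 -m handwheel '[{"grip":0.15,"dx":0,"dy":0,"dz":0,"ax":0,"ay":0,"az":0},{"grip":0.25,"dx":0,"dy":0,"dz":0,"ax":0,"ay":0,"az":0},{"grip":0.3,"dx":0,"dy":0,"dz":0,"ax":0,"ay":0,"az":0},{"grip":0.34,"dx":0,"dy":0,"dz":0,"ax":0,"ay":0,"az":0},{"grip":0.37,"dx":0,"dy":0,"dz":0,"ax":0,"ay":0,"az":0},{"grip":0.4,"dx":0,"dy":0,"dz":0,"ax":0,"ay":0,"az":0},{"grip":0.45,"dx":0,"dy":0,"dz":0,"ax":0,"ay":0,"az":0},{"grip":0.45,"dx":0,"dy":0,"dz":0,"ax":0,"ay":0,"az":0}]' 25
python3 - <<'E'
from h import *
rel([.5700,-.0068,.0925],tool(-.785))
E
```

```text
clock: 23.15
position: [0.5702, -0.0068, 0.0954]
orientation: [0.0, 0.924, 0.383, 0.0]
force: [0.3, -0.2, -0.8]
grip_width: 0.0857
gripper_force: 0.0
clock: 23.82
position: [0.5701, -0.0068, 0.0951]
orientation: [0.0, 0.924, 0.383, 0.0]
force: [-0.0, -0.0, 1.2]
grip_width: 0.0502
gripper_force: 26.1
t 23.82 pos [ 0.5701 -0.0068  0.0951] d cm [-0.   -0.01  0.26] a [ 0.    -0.     0.001] w 0.0502 gf 26.1 F [-0.  -0.   1.2]
```

```bash
python3 -m handwheel '[{"grip":0.45,"dx":0,"dy":0,"dz":-0.1,"ax":0,"ay":0,"az":0},{"grip":0.45,"dx":0,"dy":0,"dz":-0.25,"ax":0,"ay":0,"az":0},{"grip":0.45,"dx":0,"dy":0,"dz":-0.4,"ax":0,"ay":0,"az":0},{"grip":0.45,"dx":0,"dy":0,"dz":-0.6,"ax":0,"ay":0,"az":0},{"grip":0.45,"dx":0,"dy":0,"dz":-0.8,"ax":0,"ay":0,"az":0},{"grip":0.45,"dx":0,"dy":0,"dz":-1.0,"ax":0,"ay":0,"az":0},{"grip":0.45,"dx":0,"dy":0,"dz":-1.3,"ax":0,"ay":0,"az":0},{"grip":0.45,"dx":0,"dy":0,"dz":-1.6,"ax":0,"ay":0,"az":0}]'
python3 -m handwheel '[{"grip":0.45,"dx":0,"dy":0,"dz":-0.6,"ax":0,"ay":0,"az":0},{"grip":0.45,"dx":0,"dy":0,"dz":-1.3,"ax":0,"ay":0,"az":0},{"grip":0.45,"dx":0,"dy":0,"dz":-2.1,"ax":0,"ay":0,"az":0},{"grip":0.45,"dx":0,"dy":0,"dz":-2.9,"ax":0,"ay":0,"az":0},{"grip":0.45,"dx":0,"dy":0,"dz":-3.6,"ax":0,"ay":0,"az":0},{"grip":0.45,"dx":0,"dy":0,"dz":-4.1,"ax":0,"ay":0,"az":0},{"grip":0.45,"dx":0,"dy":0,"dz":-4.4,"ax":0,"ay":0,"az":0},{"grip":0.45,"dx":0,"dy":0,"dz":-4.4,"ax":0,"ay":0,"az":0}]'
python3 -m handwheel '[{"grip":0.45,"dx":0,"dy":0,"dz":0,"ax":0,"ay":0,"az":0},{"grip":0.45,"dx":0,"dy":0,"dz":0,"ax":0,"ay":0,"az":0},{"grip":0.45,"dx":0,"dy":0,"dz":0,"ax":0,"ay":0,"az":0},{"grip":0.45,"dx":0,"dy":0,"dz":0,"ax":0,"ay":0,"az":0}]'
python3 - <<'E'
from h import *
b=snap('side','l3.png');a=snap('top')
rel([.5700,-.0068,.155],tool(-.785))
p=b['pixels'].astype(int)
m=(p[...,0]-p[...,1]>60)&(p[...,0]-p[...,2]>60);m[:,:220]=0;m[:,275:]=0;m[:130]=0;m[250:]=0
v,u=np.nonzero(m);print(len(v),u.min(),u.max(),v.min(),v.max(),u.mean().round(1),v.mean().round(1))
T=np.linspace(0,6.28,60)
for z,rr in((.172,.026),(.142,.026),(.082,.034),(.090,.0205)):
    q=proj(b,np.c_[.57+rr*np.cos(T),-.0068+rr*np.sin(T),0*T+z]);print(z,rr,q.min(0).round(1),q.max(0).round(1))
w=(p.min(2)>115)&(p.max(2)-p.min(2)<40);w[:,:225]=0;w[:,262:]=0;w[:170]=0;w[225:]=0
v,u=np.nonzero(w);print('white',len(v),u.min(),u.max(),v.min(),v.max())
# scoop in the dish: dish-blue / grey floor positions from the top, black handle
for s,n in((a,'top'),(b,'side')):
    cv2.imwrite(f'pics/f_{n}.png',s['pixels'][:,:,::-1])
    print(n,proj(s,[[.5398,.3806,.062],[.5385,.272,.008],[.5395,.333,.03]]).round(1).tolist())
p=a['pixels'].astype(int);m=(p.max(2)<50);m[:,:90]=0;m[:,160:]=0;m[:205]=0;m[240:]=0
v,u=np.nonzero(m);print('handle',len(v),u.min(),u.max(),v.min(),v.max(),u.mean(),v.mean())
E
```

```text
clock: 24.48
position: [0.5699, -0.0068, 0.1112]
orientation: [-0.0, 0.924, 0.383, -0.0]
force: [-0.1, 1.0, 0.7]
grip_width: 0.0499
gripper_force: 26.0
clock: 25.15
position: [0.5703, -0.0068, 0.1559]
orientation: [0.0, 0.924, 0.383, 0.001]
force: [0.6, -0.2, -0.6]
grip_width: 0.0502
gripper_force: 26.0
clock: 25.48
position: [0.5697, -0.0068, 0.1545]
orientation: [-0.0, 0.924, 0.383, -0.0]
force: [0.3, 1.2, -0.8]
grip_width: 0.05
gripper_force: 26.0
t 25.58 pos [ 0.5698 -0.0068  0.1546] d cm [ 0.02  0.01 -0.04] a [-0.     0.     0.001] w 0.0504 gf 26.0 F [-0.2  0.2  0. ]
313 234 252 173 193 242.6 183.0
0.172 0.026 [233.1 171.5] [253.9 185.6]
0.142 0.026 [233.8 180.1] [254.1 194.3]
0.082 0.034 [232.  194.1] [257.4 212.6]
0.09 0.0205 [236.9 195.6] [252.3 206.7]
white 259 233 257 195 222
top [[119.9, 219.4], [162.8, 224.0], [140.0, 221.8]]
side [[206.8, 130.8], [214.4, 162.4], [210.4, 146.4]]
handle 146 107 142 213 229 120.63013698630137 219.58219178082192
```

```bash
python3 - <<'E'
from h import *
import pickle
a,b=pickle.load(open('s0.pkl','rb'))
o=[]
for n,box in(('top',(95,205,50,30)),('side',(190,110,35,45))):
    p=cv2.imread(f'pics/f_{n}.png').astype(int);x,y,w,h=box;m=(p.max(2)<60)[y:y+h,x:x+w].astype(np.uint8)
    k,l,st,c=cv2.connectedComponentsWithStats(m)
    for i in range(1,k):
        if st[i,4]>15: print(n,st[i],(c[i]+[x,y]).round(1))
    i=1+np.argmax(st[1:,4]);o.append(c[i]+[x,y])
print(tri(a,o[0],b,o[1]))
p=cv2.imread('pics/f_side.png')[:,:,::-1]
for r_ in range(118,176,3): print(r_,[tuple(int(q) for q in p[r_,c]) for c in (204,208,212,216,220)])
E
```

```text
top [ 12   8  24  18 152] [120.  219.4]
side [15 15  5 11 34] [206.8 129.8]
side [26 35  9 10 74] [220.3 149.6]
(array([ 0.57242818,  0.42241632, -0.06265616]), np.float64(0.027760152854784653))
118 [(160, 131, 88), (203, 185, 156), (110, 114, 105), (127, 130, 121), (135, 137, 127)]
121 [(193, 157, 104), (192, 167, 134), (110, 110, 101), (134, 135, 125), (150, 152, 142)]
124 [(175, 143, 97), (184, 149, 101), (154, 155, 146), (149, 151, 143), (159, 162, 150)]
127 [(89, 74, 52), (85, 70, 52), (127, 112, 90), (93, 94, 88), (94, 97, 90)]
130 [(140, 112, 77), (36, 37, 36), (183, 150, 101), (98, 90, 77), (90, 89, 85)]
133 [(183, 150, 101), (32, 31, 34), (184, 150, 99), (132, 111, 75), (128, 104, 73)]
136 [(171, 146, 107), (113, 111, 114), (107, 123, 128), (81, 100, 110), (124, 101, 69)]
139 [(45, 67, 83), (100, 103, 105), (38, 61, 77), (69, 106, 134), (127, 108, 73)]
142 [(45, 66, 81), (69, 79, 89), (45, 60, 79), (53, 75, 93), (78, 76, 74)]
145 [(57, 87, 109), (81, 97, 110), (75, 90, 105), (86, 92, 99), (61, 60, 62)]
148 [(86, 88, 96), (87, 84, 89), (86, 86, 85), (41, 43, 45), (20, 20, 27)]
151 [(111, 114, 124), (99, 97, 98), (99, 95, 97), (83, 84, 83), (37, 36, 41)]
154 [(75, 95, 116), (120, 115, 120), (116, 113, 116), (120, 117, 120), (31, 35, 34)]
157 [(64, 97, 125), (140, 136, 138), (153, 149, 154), (117, 116, 117), (26, 31, 30)]
160 [(76, 122, 155), (171, 169, 171), (172, 170, 173), (134, 133, 136), (67, 66, 68)]
163 [(81, 115, 137), (128, 131, 137), (90, 109, 128), (76, 116, 147), (70, 99, 124)]
166 [(120, 108, 94), (85, 128, 160), (77, 118, 150), (75, 115, 145), (56, 83, 104)]
169 [(147, 128, 100), (43, 64, 79), (43, 64, 81), (45, 64, 79), (45, 64, 79)]
172 [(179, 145, 99), (46, 67, 83), (45, 66, 79), (45, 63, 81), (49, 70, 88)]
175 [(177, 144, 98), (57, 70, 82), (88, 87, 78), (110, 95, 74), (135, 111, 75)]
```

```bash
python3 -c "
from cell import r
print(r.hand_in())"
```

```text
the job is handed in; nothing more can be done
None
```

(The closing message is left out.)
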